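Put the hand drill away under the cantilever tray

TASK

Put the hand drill away in the bead box: swing the cantilever tray all the way up and back by its handle, lay the drill flat on the floor of the compartment underneath without letting it fall, then bring the tray back down and press it until its spring catch snaps and it is fully shut. Leave the other things on the bench as they are.

Things in the scene. Friction and masses are not known exactly. Their poses are not given: they have to be found in the camera images.
- box: Open maple box fixed to the bench, 200 mm long (its x, front to back), 122 mm wide (y), rim 51 mm high. Origin: centre of its underside; x points to the back (away from the robot), z up. Walls and floor 6 mm thick. Two pairs of steel arms outside its long walls carry a tray that lies on the rim at the start.
- box_floor (a point): Centre of the floor of the box's one undivided compartment, which is 188 mm (x) by 110 mm (y) inside and 45 mm deep. With the tray fully open only the front 111 mm of its length is open from above, the tray overhangs the rest: the drill must go in tilted, bit first, under the tray.
- tray_front (a point): Middle of the lower front edge of the tray, 200 x 122 x 35 mm with an open top, as long and wide as the box; beads glued inside. It stays level and parallel to the box as it swings. Shut: x -100, z 51 mm in the box frame. Fully open: x +17, z 105 mm (117 mm back, 54 mm up), still over the back of the box.
- tray_handle (a point): Centre of the tray's handle: dark wooden bar along box y, 84 mm long, 14 mm thick (x), 12 mm high, between brass posts, 49 mm above the tray floor. Shut: x -30, z 106 mm in the box frame; axes as the box's. With joint value q it has moved 100 mm*(cos(155deg-q)-cos(155deg)) back and 100 mm*(sin(155deg-q)-sin(155deg)) up.
- tray_arm (a joint): Angle of the tray's 100 mm arms, rad: 0 shut (start), 1.396 fully open at its stop. Stiff: the tray stays where left. Lifting takes about 10 N at the handle, and 20 to 25 N in the first 0.1 rad, to free it from a spring ball catch on its left side. Coming down it meets the catch at about 0.18 and stays on it; some 5 to 15 N down on the handle snaps it shut.
- drill: Hand drill, 155 mm long, 0.22 kg, lying on the bench. Origin: middle of its length, on its underside; x points along it to the bit, z up. Dark square wooden handle 32 x 32 mm from x -77.5 to +22.5 mm, then a round steel chuck 24 to 27 mm across to x 55.5, then a bit 8 mm across to x 77.5, axis 16 mm up. At the start the bit points away from the robot, within about 20 degrees.
- drill_mid (a point): Middle of the drill's length on its axis, 16 mm above its underside; axes as the drill's. Lying in the box it is 22 mm above the box's underside.
- mug: Bystander: yellow enamel mug of beads, 76 mm across, 80 mm high; origin under its centre.
- cellar: Bystander: cobalt glass salt cellar, 56 mm across, 42 mm high; origin under its centre.
- pick: Bystander: bone bead pick, 145 mm long, 12 mm wide, 10 mm high, lying along x; origin on its underside near its middle.
- jar: Bystander: amber jar with brass cap, 60 mm across, 85 mm high; origin under its centre.
- hammer: Bystander: hammer lying along its x; origin on its underside.
Mind the look-alikes: they are no part of the job. Of the things that look like the drill, take the one that is farthest from the robot's base at the start. What is shaped like the box but white is not meant.

How it is judged:
By the outcome, as a careful person would: the job done as asked, in the order asked, and still so for the second after the job is handed in, with the robot touching nothing.
It also fails if it takes over 70 s, if anything falls off the work surface, if the arm or the gripper's body presses on something with over 40 N, if the wrist force passes 120 N, or if a joint passes its speed limit or range.

ROBOT

A 7-joint arm with a two-finger parallel gripper is mounted at the origin on the work surface. World frame = base frame: x ahead of the robot, y to its left, z up, the work surface at z = 0. Lengths are in m, angles in rad, forces in N, time in s.
With the tool pointing down it reaches from about 0.425 to 0.925 m from the base axis. Payload 6.8 kg.
Tool frame: the origin (TCP) lies midway between the tips of the shut fingers; the grasp point (between the pads) lies 19 mm behind it; z points along the fingers, y is the direction in which the jaws open and shut (so a half turn about z gives the same grasp; the last joint's range is limited). The gripper opens to 85 mm and grips with 20 to 120 N. Pads are 22 mm wide; open, the fingers measure 114 mm over their backs; the gripper's body (76 mm by 85 mm) begins 54 mm behind the grasp point. The pads swing forward as they close: fully open they stand 13 mm farther back than shut.
Start: joints at [-1.283, 0.477, 0.022, 1.555, -0.011, 1.109, -0.083], TCP at [0.26, 0.623, 0.231] pointing down, gripper open.
Joint ranges: [-2.96, 2.96], [-0.34, 2.1], [-1.41, 1.46], [0.24, 2.44], [-1.37, 4.51], [0.17, 1.92], [-2.96, 2.96]. Speed limits (rad/s): [2.39, 2.39, 3.14, 3.14, 3.14, 3.14, 3.14].

INTERFACE

Orientations are given as a unit quaternion [w, x, y, z].
In Python, from station import * gives the robot as it stands. The module is installed in compiled form; this text tells all that it offers.
- The arm moves only by the tool jog_arm, never from a script. Its arguments are lists of equal length, an entry for each row: "dp": the shift along the tool's x, y, z in units of 25 mm (1.0 is 25 mm), a list of three; "angular": the turn, a rotation vector about the tool's x, y, z in units of 5 degrees (1.0 is 5 degrees), a list of three; "claw": the finger opening in mm, from 0 to 85.4. A call has exactly 5 rows; each row is the pose to reach, as a shift and turn from the pose commanded when the call began, along the tool's axes at that moment; what a row does not reach only later rows make up. A row lasts 1/10 s, in which the tool goes at most 50 mm and 8.59 degrees, less where a joint would pass 70% of its speed; a pose out of reach is approached as far as the arm can. A call with a gripper value outside its range is refused whole. The fingers move at their own pace and stop on an object; "grip_force" is the grip in N (left out, the last holds). Time passes only in rows, so rows that repeat a pose let the fingers close, or fill a call up. It gives the time, the measured TCP pose, the force and the opening at its end, in the units of the state.
- get_obs(): the state, without advancing time (a new reading comes with each control period).
- read_camera(name): name is "side" or "top"; returns a dict with "pixels" (480x640x3 uint8, blue, green, red), "camera_matrix" (3x3 intrinsics, pixels), "k1" (the pictures are not rectified: a ray, as slopes to the right and down, at radius r is drawn at 1 + k1 r^2 times it, then the intrinsics apply), "rvec" (rotation vector, rad) and "tvec" (3), from world to camera coordinates, as OpenCV has them. Camera axes: x right, y down, z forward; pixel columns grow to the right and rows downward; lengths in m; the calibration is good to about 2 mm. A picture is of the moment at which its call begins. There is no depth.
- hand_in(): hands the job in, once; it reports no verdict.
The state is a dict: "t": time; "q": joint angles; "joint_vel": joint speeds; "joint_torque": joint torques, N m; "eef_pos": TCP position; "tool_rot": TCP orientation; "contact_force": force on the tool from outside, world axes, zero at the start; "torque": the same for the moment, N m; "gripper_width": opening from 0.0 (shut) to 1.0 (fully open).
Only numpy, scipy, OpenCV 4.12 (cv2) and the standard library are available. Lean on these libraries where they do the work, as an engineer would, in place of code of your own. Each camera call takes 0.05 s, during which the arm holds its last target.

## Working session

There is one attempt and no reset: what is moved stays moved. The work goes in short steps, Python scripts to look and compute and a tool call to move; the robot and the scene stay as the last step left them, time stands still between calls to the robot, and variables do not carry over. Pictures are saved under pics/ and viewed, and the job is handed in when it is done.

Besides the shell and the picture viewer there is one more tool, called as name(argument=value, ...) on one line, values as JSON. jog_arm: Moves the arm, as the interface text tells. Its arguments: {"type":"object","properties":{"dp":{"type":"array","items":{"type":"array","items":{"type":"number"}}},"angular":{"type":"array","items":{"type":"array","items":{"type":"number"}}},"claw":{"type":"array","items":{"type":"number"}},"grip_force":{"type":"number"}},"required":["dp","angular","claw"]}

```bash
mkdir -p pics; python3 - <<'E'
from station import *
import cv2,numpy as np
print(get_obs())
for n in ("side","top"):
    c=read_camera(n); cv2.imwrite(f"pics/{n}0.png",c["pixels"])
    R=cv2.Rodrigues(np.array(c["rvec"]))[0]
    print(n,c["camera_matrix"],c["k1"],c["rvec"],c["tvec"],"pos",-R.T@np.array(c["tvec"]).ravel())
E
```

```text
{'t': 0.0, 'q': array([-1.28310994,  0.47782534,  0.02233384,  1.5564775 , -0.01148233,
        1.10929762, -0.08311318]), 'joint_vel': array([-2.46629519e-04, -9.73054886e-04, -6.77647716e-06, -4.94049500e-04,
       -8.89113207e-04, -8.99404495e-04, -7.55536859e-04]), 'joint_torque': array([ 4.23439287e-04, -5.96453476e+01,  1.60813205e+00, -2.81180549e+01,
        1.25112713e-02,  9.45131615e-03,  4.52713903e-05]), 'eef_pos': array([0.26001781, 0.62225097, 0.23029769]), 'tool_rot': array([-1.08579112e-04,  1.96593570e-01,  9.80484617e-01, -9.33515536e-04]), 'contact_force': array([ 0.83767126, -0.64332212, -0.06340712]), 'torque': array([-0.00940536, -0.00601961, -0.00244099]), 'gripper_width': 0.9944847660221361}
side [[484.48415686   0.         320.64625643]
 [  0.         484.48415686 239.65991723]
 [  0.           0.           1.        ]] -0.08826171637950632 [ 2.20389502 -0.70527151  0.33964105] [-0.45161004  0.2666752   0.73634083] pos [ 0.13595317 -0.56495673  0.69253573]
top [[515.0313344    0.         321.40871306]
 [  0.         515.0313344  234.16283191]
 [  0.           0.           1.        ]] -0.12506863548300373 [ 2.13188942 -2.11457481  0.22754843] [-0.0165593   0.55514016  1.01449583] pos [0.34366359 0.00264842 1.10433008]
```

View pics/side0.png

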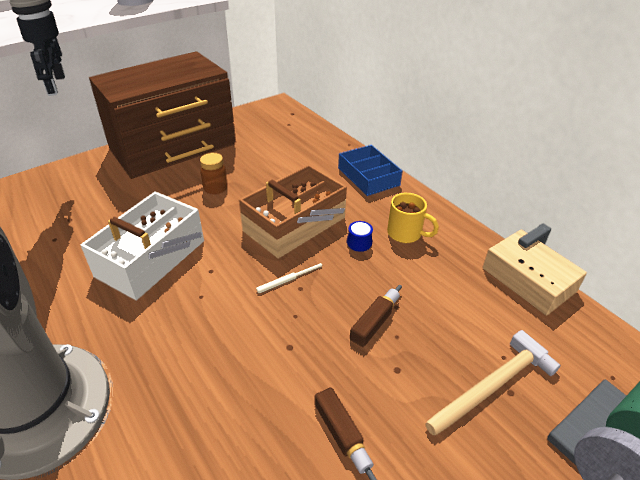

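View pics/top0.png

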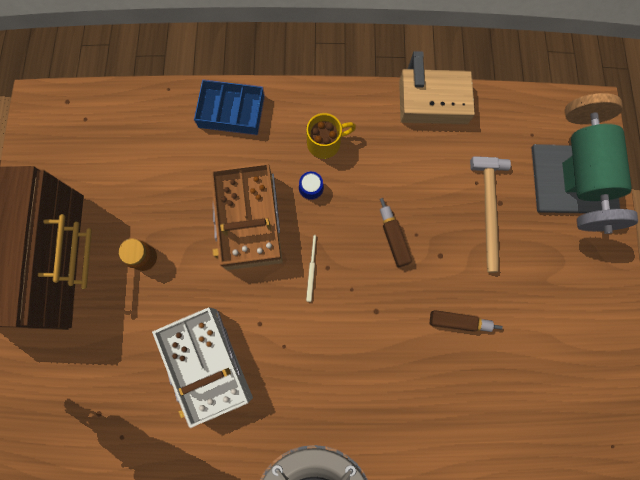

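Two drills are visible in the top view, at (396,232) and (466,322). The first is farther from the base (bottom centre, ~(315,480)) and its bit points away, so it fits the description. The box is the maple one at (247,215); the white one at (200,367) is not meant. I'll enlarge both.

```bash
cat > h.py <<'E'
import cv2,numpy as np
from station import *
def cam(n): 
    c=read_camera(n); c["R"]=cv2.Rodrigues(np.array(c["rvec"]))[0]; c["t"]=np.array(c["tvec"]).ravel(); c["K"]=np.array(c["camera_matrix"]);return c
def ray(c,u,v):
    d=np.array([c["k1"],0,0,0,0.]).astype(float)
    p=cv2.undistortPoints(np.array([[[u,v]]],float),c["K"],d)[0,0]
    return -c["R"].T@c["t"], c["R"].T@np.array([p[0],p[1],1.])
def at_z(c,u,v,z):
    o,d=ray(c,u,v); return (o+d*(z-o[2])/d[2])
def proj(c,P):
    return cv2.projectPoints(np.array(P,float).reshape(-1,1,3),np.array(c["rvec"],float),c["t"],c["K"],np.array([c["k1"],0,0,0,0.]))[0][:,0]
def crop(c,x0,y0,w,h,s,fn):
    im=c["pixels"][y0:y0+h,x0:x0+w]; im=cv2.resize(im,None,fx=s,fy=s,interpolation=cv2.INTER_CUBIC)
    for k in range(0,w,10):
        if (x0+k)%20==0: cv2.putText(im,str(x0+k),(k*s,10),0,.35,(255,255,255),1); im[:14:2,k*s]=255
    for k in range(0,h,10):
        if (y0+k)%20==0: cv2.putText(im,str(y0+k),(0,k*s+4),0,.35,(255,255,255),1)
    cv2.imwrite(fn,im)
E
python3 - <<'E'
from h import *
c=cam("top"); crop(c,200,155,100,120,5,"pics/box.png"); crop(c,360,190,70,90,6,"pics/drill.png")
c=cam("side"); crop(c,230,160,130,105,6,"pics/boxs.png");crop(c,340,275,80,80,6,"pics/drills.png")
E
```

```text
(no output)
```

View pics/box.png

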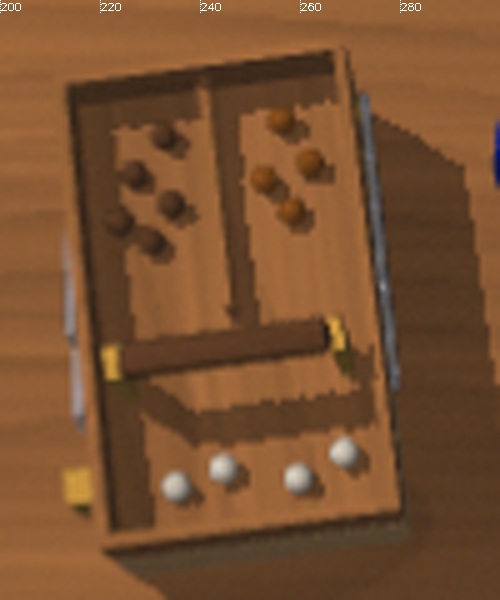

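View pics/drill.png

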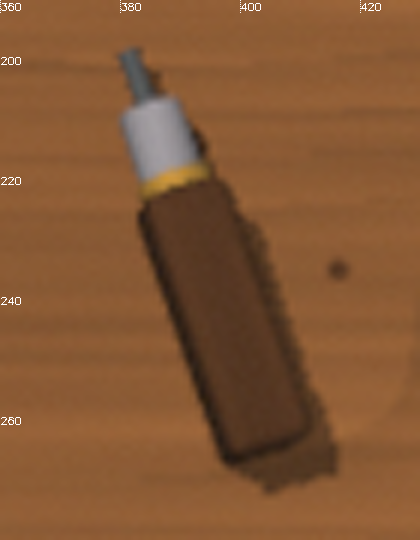

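View pics/boxs.png

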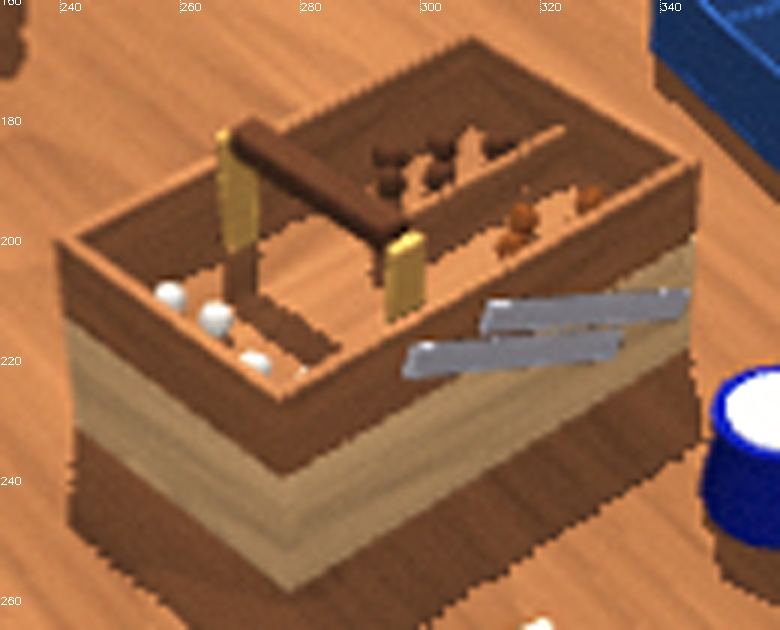

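View pics/drills.png

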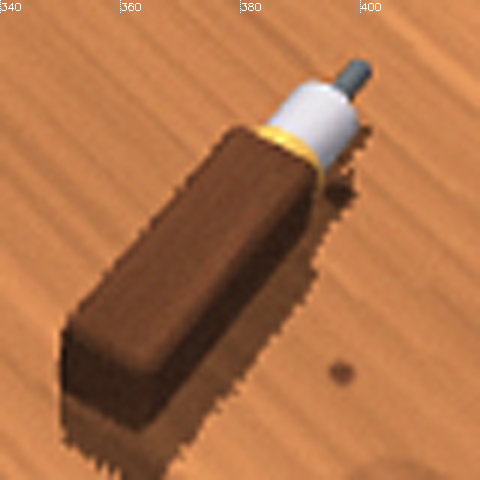

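```bash
cat > fit.py <<'E'
from h import *
from scipy.optimize import least_squares
def T(p,P): 
    c,s=np.cos(p[2]),np.sin(p[2]); P=np.array(P,float)
    return np.c_[p[0]+c*P[:,0]-s*P[:,1],p[1]+s*P[:,0]+c*P[:,1],P[:,2]]
def fit(obs,p0):
    # obs list (cam, pts3d, pix)
    f=lambda p: np.concatenate([(proj(c,T(p,P))-np.array(u)).ravel() for c,P,u in obs])
    r=least_squares(f,p0,loss="soft_l1"); return r.x,r.fun.reshape(-1,2)
E
python3 - <<'E'
from fit import *
t=cam("top");s=cam("side")
a,b=.1,.061
box=[(t,[[a,b,.086],[a,-b,.086],[-a,-b,.086],[-a,b,.086]],[[213.4,172],[269.6,165],[280.6,257.6],[221.6,265]]),
 (s,[[-a,b,.086],[-a,-b,.086],[a,-b,.086],[a,b,.086],[-a,-b,0],[-a,b,0],[a,-b,0]],[[239.3,200],[277.2,226.7],[346.2,187],[308.7,166.3],[278.3,258.7],[242.8,231.3],[345,218]])]
p,r=fit(box,[.5,.15,.1]); print("box",p,np.degrees(p[2]));print(r.round(1))
print("handle",T(p,[[-.03,0,.106]]))
h=.016
dr=[(t,[[.0775,0,.016],[-.0775,-h,.032],[.0225,-h,.032]],[[381.8,198.3],[412,262],[398,220.8]]),
 (s,[[.0775,0,.016],[-.0775,h,.032],[-.0775,-h,.032],[.0225,-h,.032],[.0225,h,.032],[-.0775,h,0],[-.0775,-h,0]],[[400.3,286.3],[351.3,329.2],[365,336.3],[393,304.7],[379.7,296.3],[350.3,340.3],[363.3,346.7]])]
p,r=fit(dr,[.45,-.15,.2]); print("drill",p,np.degrees(p[2]));print(r.round(1))
for n,x,y in (("jar",135,255),("cellar",311,185),("mug",324,130)): print(n,at_z(t,x,y,.05))
print(get_obs()["t"])
E
```

```text
box [0.58997423 0.14347803 0.1427326 ] 8.177975734112092
[[-2.1 -0.8]
 [-0.1 -1.4]
 [ 0.4  0.4]
 [-1.2  1. ]
 [-0.2  0.3]
 [-0.5  0.8]
 [ 1.1  0.3]
 [ 0.3 -1.3]
 [ 0.2  0.8]
 [-0.   0.3]
 [ 0.4  0.2]]
handle [[0.5602793  0.13921058 0.106     ]]
drill [ 0.56925848 -0.16767509  0.31063066] 17.797825589211993
[[-0.3  0.8]
 [ 1.   0.7]
 [-0.3 -2.1]
 [ 0.5  0.2]
 [-1.8 -0.5]
 [ 0.2  1.4]
 [ 1.8 -2.7]
 [-0.  -2.1]
 [-1.8 -0.3]
 [ 0.5  2.3]]
jar [0.50803339 0.37826134 0.05      ]
cellar [0.66305225 0.0107863  0.05      ]
mug [ 0.78905962 -0.01624173  0.05      ]
0.3
```

```bash
python3 - <<'E'
from fit import *
t=cam("top");s=cam("side")
for u in [(127,172),(236,150)]: print("cab base side",at_z(s,*u,0))
for u in [(92,78),(230,72),(108,92)]: print("cab top side",[at_z(s,*u,z).round(3) for z in (.1,.15,.2)])
for u in [(71,328),(84,195),(40,278),(88,230)]: print("cab top",[at_z(t,*u,z).round(3) for z in (0,.15,.2)])
from scipy.spatial.transform import Rotation as Ro
o=get_obs();q=o["tool_rot"];R=Ro.from_quat([q[1],q[2],q[3],q[0]])
print(R.as_matrix().round(3))
tgt=np.array([.5603,.1392,.16]);d=R.inv().apply(tgt-o["eef_pos"]);print(d/.025)
yaw=np.radians(8.2);y=np.array([np.cos(yaw),np.sin(yaw),0]);z=np.array([0,0,-1.]);x=np.cross(y,z)
G=Ro.from_matrix(np.c_[x,y,z]);print(np.degrees((R.inv()*G).as_rotvec())/5)
E
```

```text
cab base side [0.35076122 0.57441531 0.        ]
cab base side [0.63603058 0.50678808 0.        ]
cab top side [array([0.404, 1.   , 0.1  ]), array([0.381, 0.868, 0.15 ]), array([0.359, 0.736, 0.2  ])]
cab top side [array([0.773, 0.782, 0.1  ]), array([0.719, 0.669, 0.15 ]), array([0.665, 0.555, 0.2  ])]
cab top side [array([0.414, 0.863, 0.1  ]), array([0.39 , 0.743, 0.15 ]), array([0.367, 0.622, 0.2  ])]
cab top [array([0.353, 0.529, 0.   ]), array([0.352, 0.458, 0.15 ]), array([0.352, 0.434, 0.2  ])]
cab top [array([0.652, 0.527, 0.   ]), array([0.61 , 0.456, 0.15 ]), array([0.596, 0.432, 0.2  ])]
cab top [array([0.461, 0.612, 0.   ]), array([0.445, 0.529, 0.15 ]), array([0.44 , 0.502, 0.2  ])]
cab top [array([0.571, 0.509, 0.   ]), array([0.54, 0.44, 0.15]), array([0.53 , 0.417, 0.2  ])]
[[-0.923  0.386 -0.   ]
 [ 0.386  0.923 -0.   ]
 [-0.    -0.    -1.   ]]
[-18.53279386 -13.21755753   2.85074154]
[-2.48029225e-03  1.46330490e-03  1.18240271e+01]
```

```bash
cat > go.py <<'E'
from fit import *
from scipy.spatial.transform import Rotation as Ro
def cur():
    o=get_obs();q=o["tool_rot"];return o,o["eef_pos"],Ro.from_quat([q[1],q[2],q[3],q[0]])
def G(yaw_y,tilt=0):
    """tool down, tool y at world yaw (deg)"""
    a=np.radians(yaw_y);y=np.array([np.cos(a),np.sin(a),0]);z=np.array([0,0,-1.]);x=np.cross(y,z)
    return Ro.from_matrix(np.c_[x,y,z])
def rel(p,g):
    o,e,R=cur()
    d=R.inv().apply(np.array(p)-e)/.025; a=np.degrees((R.inv()*g).as_rotvec())/5
    return d.round(2).tolist(),a.round(2).tolist()
E
python3 - <<'E'
from go import *
o,e,R=cur()
print(rel([.27,.45,.26],R)); print(rel([.56,.139,.17],G(8.2)))
E
```

```text
([-3.03, -6.23, -1.15], [0.0, 0.0, 0.0])
([-18.52, -13.23, 2.45], [-0.0, 0.0, 11.82])
```

jog_arm(dp=[[-1.0,-1.8,-0.4],[-2.0,-3.6,-0.8],[-3.0,-5.4,-1.1],[-3.0,-6.2,-1.1],[-5.0,-7.0,-0.8]], angular=[[0,0,0],[0,0,0],[0,0,0],[0,0,1],[0,0,2]], claw=[85,85,85,85,85], grip_force=60)

```text
t: 0.9
eef_pos: [0.3011, 0.4175, 0.2533]
tool_rot: [-0.001, 0.279, 0.96, 0.002]
contact_force: [2.6, 2.2, -0.3]
gripper_width: 0.998
```

```bash
python3 - <<'E'
from go import *
o,e,R=cur();print(e,o["q"].round(2))
print(rel([.56,.139,.17],G(8.2)))
E
```

```text
[0.3011102  0.41749368 0.25328948] [-1.14  0.19  0.08  1.92 -0.02  1.04 -0.04]
([-14.73, -3.85, 3.28], [0.01, -0.05, 9.87])
```

jog_arm(dp=[[-1.8,-0.5,0.0],[-3.6,-1.0,0.3],[-5.4,-1.5,0.6],[-7.2,-2.0,0.9],[-9.0,-2.4,1.2]], angular=[[0,0,1.2],[0,0,2.4],[0,0,3.6],[0,0,4.8],[0,0,6.0]], claw=[85,85,85,85,85])

```text
t: 1.4
eef_pos: [0.463, 0.2426, 0.222]
tool_rot: [0.0, 0.522, 0.853, 0.0]
contact_force: [0.8, 0.6, 0.9]
gripper_width: 0.996
```

```bash
python3 - <<'E'
from go import *
o,e,R=cur();print(e,o["q"].round(2))
print(rel([.56,.139,.17],G(8.2)))
E
```

```text
[0.46297868 0.24257323 0.22204241] [-0.86  0.24  0.31  1.95 -0.09  0.97 -0.04]
([-5.46, 1.57, 2.08], [0.01, -0.01, 3.78])
```

jog_arm(dp=[[-1.6,0.5,0.3],[-3.2,0.9,0.8],[-4.6,1.3,1.4],[-5.45,1.55,1.9],[-5.45,1.55,1.9]], angular=[[0,0,1.0],[0,0,2.0],[0,0,3.0],[0,0,3.8],[0,0,3.8]], claw=[85,85,85,85,85])

```text
t: 1.9
eef_pos: [0.5599, 0.1371, 0.173]
tool_rot: [0.001, 0.656, 0.754, -0.001]
contact_force: [-0.2, 0.9, -0.2]
gripper_width: 0.997
```

```bash
python3 - <<'E'
from go import *
o,e,R=cur();print(e,o["q"].round(2))
print(rel([.5603,.1392,.088],G(8.2)))
c=cam("side"); crop(c,220,100,160,140,5,"pics/a1.png")
c=cam("top"); crop(c,180,140,130,140,4,"pics/a2.png")
E
```

```text
[0.55994816 0.13709504 0.17297097] [-0.67  0.4   0.41  1.87 -0.2   0.91 -0.03]
([0.09, 0.03, 3.4], [-0.02, 0.03, -0.05])
```

View pics/a1.png

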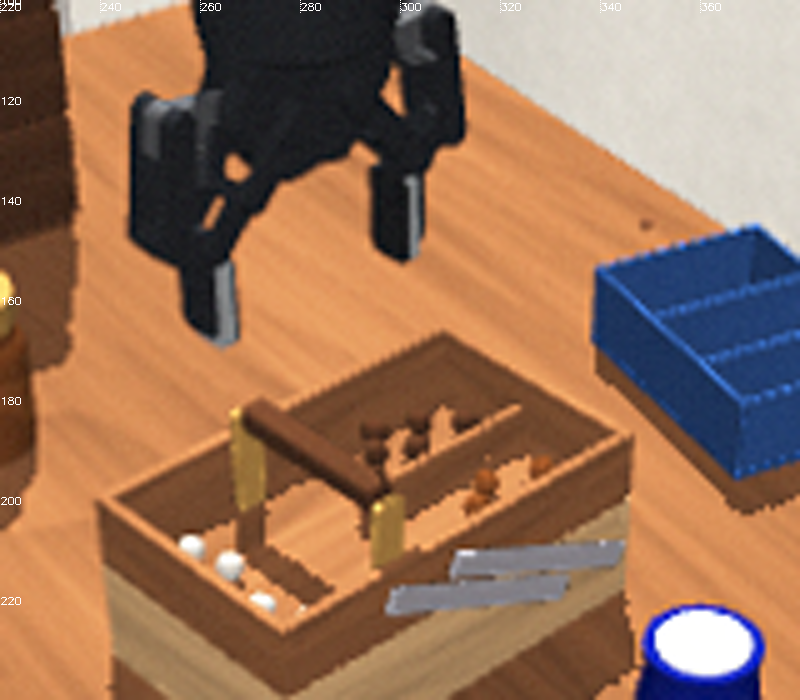

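View pics/a2.png

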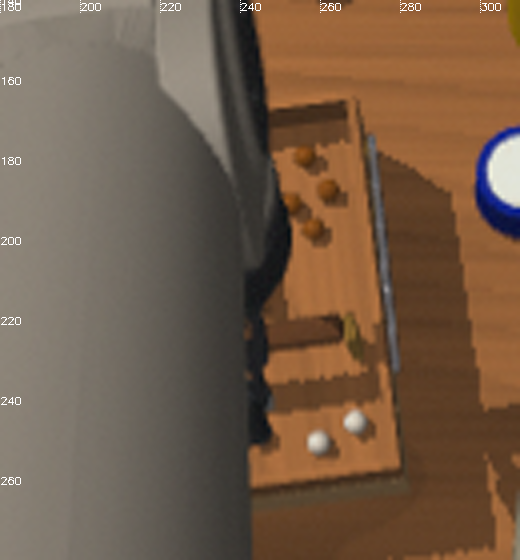

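jog_arm(dp=[[0.1,0.0,1.5],[0.1,0.0,2.8],[0.1,0.0,3.3],[0.1,0.0,3.3],[0.1,0.0,3.3]], angular=[[0,0,0],[0,0,0],[0,0,0],[0,0,0],[0,0,0]], claw=[60,40,40,30,0], grip_force=60)

```text
t: 2.5
eef_pos: [0.5605, 0.1444, 0.0934]
tool_rot: [0.001, 0.654, 0.757, 0.002]
contact_force: [18.4, 3.5, -12.8]
gripper_width: 0.199
```

jog_arm(dp=[[0,0,0],[0,0,0],[0,0,0],[0,0,0],[0,0,0]], angular=[[0,0,0],[0,0,0],[0,0,0],[0,0,0],[0,0,0]], claw=[0,0,0,0,0])

```text
t: 3.0
eef_pos: [0.5623, 0.1447, 0.0941]
tool_rot: [0.002, 0.654, 0.757, 0.004]
contact_force: [8.6, 2.7, -9.7]
gripper_width: 0.148
```

```bash
python3 - <<'E'
from go import *
o,e,R=cur();print(o)
E
```

```text
{'t': 3.0, 'q': array([-0.63916304,  0.50767366,  0.3650545 ,  1.92629991, -0.25850251,
        0.74421502,  0.0194479 ]), 'joint_vel': array([-0.00121631, -0.00047204,  0.00108207,  0.00031736,  0.00027928,
       -0.00217429, -0.00143302]), 'joint_torque': array([-2.46593747e-01, -5.53056157e+01,  6.58910975e+00, -1.83602840e+01,
        2.04677652e-01,  2.51743108e+00,  5.49563393e-02]), 'eef_pos': array([0.56232951, 0.14472671, 0.09410252]), 'tool_rot': array([0.00236075, 0.65377246, 0.7566792 , 0.00354822]), 'contact_force': array([ 8.58768137,  2.71725678, -9.72084907]), 'torque': array([ 0.34959808, -1.58370973, -0.04587244]), 'gripper_width': 0.14828147905813346}
```

jog_arm(dp=[[0,0.08,-0.16],[0,0.16,-0.31],[0,0.35,-0.6],[0,0.56,-0.88],[0,0.8,-1.14]], angular=[[0,0,0],[0,0,0],[0,0,0],[0,0,0],[0,0,0]], claw=[0,0,0,0,0], grip_force=90)

```text
t: 3.5
eef_pos: [0.5808, 0.1473, 0.1215]
tool_rot: [0.002, 0.654, 0.757, 0.002]
contact_force: [10.0, 1.9, -19.9]
gripper_width: 0.141
```

```bash
python3 - <<'E'
from go import *
o,e,R=cur();print(o["contact_force"],e-np.array([.5623,.1447,.0941]))
c=cam("side"); crop(c,220,100,160,140,5,"pics/b1.png")
E
```

```text
[ 10.0320765    1.88464785 -19.93550232] [0.01847829 0.00262844 0.02739324]
```

View pics/b1.png

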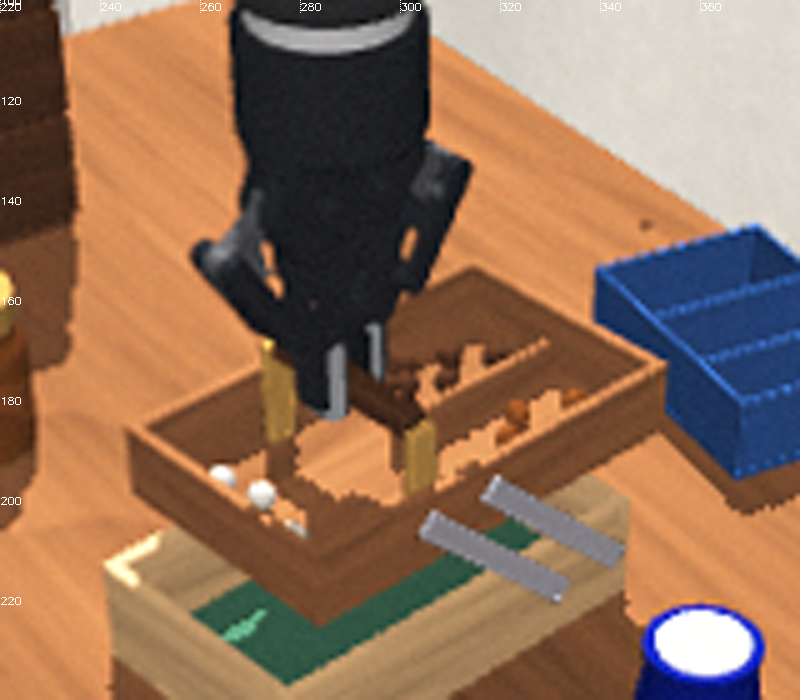

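jog_arm(dp=[[0,0.37,-0.33],[0,0.77,-0.6],[0,1.2,-0.83],[0,1.66,-1.0],[0,2.14,-1.11]], angular=[[0,0,0],[0,0,0],[0,0,0],[0,0,0],[0,0,0]], claw=[0,0,0,0,0])

```text
t: 4.05
eef_pos: [0.6296, 0.1543, 0.1491]
tool_rot: [-0.002, 0.654, 0.757, -0.001]
contact_force: [-6.1, -0.4, -2.5]
gripper_width: 0.134
```

```bash
python3 - <<'E'
from go import *
o,e,R=cur();print(o["contact_force"],o["q"].round(2),e-np.array([.5623,.1447,.0941]))
E
```

```text
[-6.11189853 -0.37434603 -2.5083284 ] [-0.61  0.54  0.39  1.71 -0.25  0.94  0.02] [0.06727476 0.0096217  0.0549968 ]
```

jog_arm(dp=[[0,0.48,-0.06],[0,0.97,-0.05],[0,1.46,0.01],[0,1.74,0.08],[0,1.85,0.1]], angular=[[0,0,0],[0,0,0],[0,0,0],[0,0,0],[0,0,0]], claw=[0,0,0,0,0])

```text
t: 4.55
eef_pos: [0.678, 0.1613, 0.148]
tool_rot: [0.0, 0.654, 0.757, 0.001]
contact_force: [-9.9, -0.8, 16.2]
gripper_width: 0.135
```

jog_arm(dp=[[0,0.05,0.0],[0,0.05,0],[0,0.05,0],[0,0,0],[0,0,0]], angular=[[0,0,0],[0,0,0],[0,0,0],[0,0,0],[0,0,0]], claw=[0,0,0,0,0])

```text
t: 5.05
eef_pos: [0.6778, 0.1613, 0.1482]
tool_rot: [0.0, 0.654, 0.757, 0.001]
contact_force: [-3.0, 0.4, 6.3]
gripper_width: 0.139
```

```bash
python3 - <<'E'
from go import *
o,e,R=cur();print(o["contact_force"],o["q"].round(2),e-np.array([.5623,.1447,.0941]))
c=cam("side"); crop(c,220,80,160,150,5,"pics/c1.png")
E
```

```text
[-2.95782747  0.42339699  6.2921358 ] [-0.58  0.61  0.38  1.59 -0.26  0.98  0.03] [0.11552008 0.01655863 0.05410155]
```

View pics/c1.png

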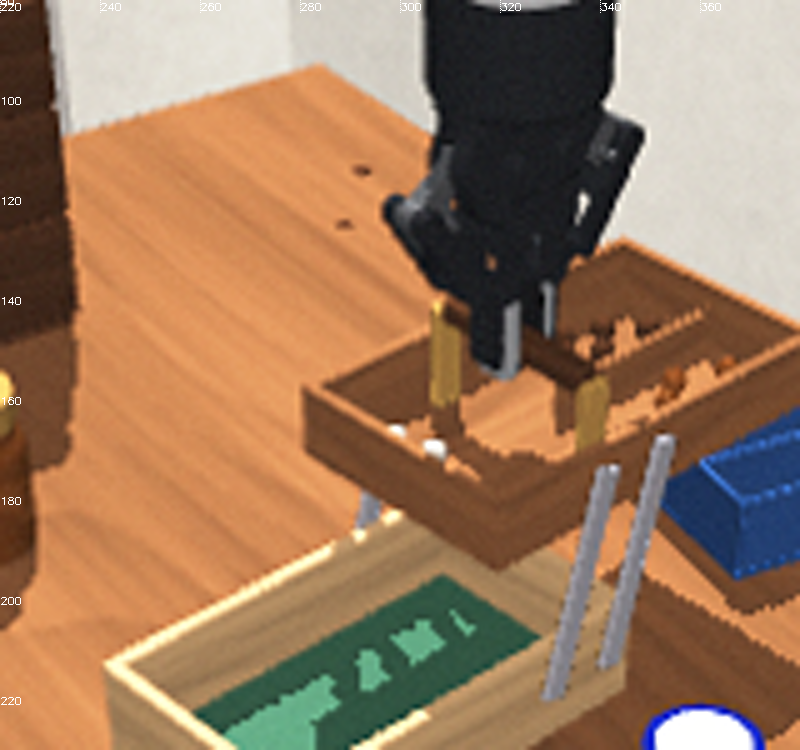

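jog_arm(dp=[[0,0,0],[0,0,0],[0,0,0],[0,0,-0.6],[0,0,-2.0]], angular=[[0,0,0],[0,0,0],[0,0,0],[0,0,0],[0,0,0]], claw=[60,60,60,60,60])

```text
t: 5.6
eef_pos: [0.6751, 0.1605, 0.1938]
tool_rot: [-0.002, 0.654, 0.757, -0.003]
contact_force: [1.2, 0.5, 0.3]
gripper_width: 0.701
```

```bash
cat >> go.py <<'E'
def Gd(yaw,lean):
    """tool x along world yaw (deg), tool y = right, leaned by 'lean' deg about tool y (top toward -x)"""
    a=np.radians(yaw); x=np.array([np.cos(a),np.sin(a),0]);z=np.array([0,0,-1.]);y=np.cross(z,x)
    return Ro.from_matrix(np.c_[x,y,z])*Ro.from_rotvec([0,np.radians(lean),0])
E
python3 - <<'E'
from go import *
o,e,R=cur();print(e,o["contact_force"],o["gripper_width"])
D=np.array([.5693,-.1677]);u=np.array([np.cos(np.radians(17.8)),np.sin(np.radians(17.8))])
p=D-.042*u
print(p,rel([p[0],p[1],.12],Gd(17.8,20)),rel([p[0],p[1],.22],Gd(17.8,0)))
E
```

```text
[0.67511313 0.16045834 0.19377649] [1.17447058 0.48179848 0.25463158] 0.7008635883450322
[ 0.52931057 -0.1805392 ] ([-12.65, -7.73, 3.01], [-2.86, 3.37, 15.92]) ([-12.65, -7.75, -0.99], [-0.05, 0.06, 16.11])
```

jog_arm(dp=[[0,0,-1.4],[-1.6,-1.0,-1.8],[-3.2,-2.0,-1.8],[-4.9,-3.0,-1.8],[-6.6,-4.0,-1.6]], angular=[[0,0,0],[0,0,1.5],[0,0,3.1],[0,0,4.7],[0,0,6.3]], claw=[70,70,70,70,70])

```text
t: 6.1
eef_pos: [0.602, -0.0187, 0.2376]
tool_rot: [0.001, 0.836, 0.548, 0.002]
contact_force: [0.8, -1.9, -0.7]
gripper_width: 0.827
```

```bash
python3 - <<'E'
from go import *
o,e,R=cur();print(e,o["q"].round(2))
D=np.array([.5693,-.1677]);u=np.array([np.cos(np.radians(17.8)),np.sin(np.radians(17.8))])
p=D-.042*u
print(p,rel([p[0],p[1],.12],Gd(17.8,20)),rel([p[0],p[1],.22],Gd(17.8,0)))
E
```

```text
[ 0.60196373 -0.01870586  0.23764961] [-0.52  0.39  0.59  1.76 -0.25  1.06 -0.25]
[ 0.52931057 -0.1805392 ] ([-7.1, -0.1, 4.69], [-1.68, 3.72, 9.64]) ([-7.1, -0.09, 0.69], [0.02, -0.03, 9.74])
```

jog_arm(dp=[[-1.4,0,0.1],[-2.9,0,0.3],[-4.4,0,0.5],[-5.8,-0.1,0.7],[-7.1,-0.1,0.7]], angular=[[0,0,1.6],[0,0,3.2],[0,0,4.8],[0,0,6.4],[0,0,8.0]], claw=[70,70,70,70,70])

```text
t: 6.6
eef_pos: [0.5288, -0.1807, 0.2188]
tool_rot: [-0.0, 0.973, 0.229, 0.0]
contact_force: [-0.3, -0.6, 0.6]
gripper_width: 0.817
```

```bash
python3 - <<'E'
from go import *
o,e,R=cur();print(e,o["q"].round(2))
D=np.array([.5693,-.1677]);u=np.array([np.cos(np.radians(17.8)),np.sin(np.radians(17.8))])
p=D-.042*u
print(p,rel([p[0],p[1],.12],Gd(17.8,20)),rel([p[0],p[1],.22],Gd(17.8,0)))
E
```

```text
[ 0.5287686  -0.18068774  0.21877896] [-0.4   0.38  0.8   1.89 -0.32  1.01 -0.58]
[ 0.52931057 -0.1805392 ] ([0.02, 0.01, 3.95], [-0.31, 3.99, 1.71]) ([0.02, 0.0, -0.05], [-0.0, -0.01, 1.73])
```

jog_arm(dp=[[0,0,0.7],[0,0,1.4],[0,0,2.2],[0,0,3.0],[0,0,3.3]], angular=[[-0.1,1.3,0.6],[-0.2,2.6,1.1],[-0.3,4.0,1.7],[-0.3,4.0,1.7],[-0.3,4.0,1.7]], claw=[70,70,70,70,70])

```text
t: 7.1
eef_pos: [0.5287, -0.1794, 0.1351]
tool_rot: [-0.028, 0.972, 0.155, 0.171]
contact_force: [0.4, -0.2, 0.1]
gripper_width: 0.816
```

```bash
python3 - <<'E'
from go import *
o,e,R=cur();print(e,o["q"].round(2))
D=np.array([.5693,-.1677]);u=np.array([np.cos(np.radians(17.8)),np.sin(np.radians(17.8))])
p=D-.042*u
print(p,rel([p[0],p[1],.04],Gd(17.8,20)),rel([p[0],p[1],.010],Gd(17.8,20)))
c=cam("side"); crop(c,320,180,130,180,4,"pics/d1.png")
c=cam("top"); crop(c,320,150,130,150,5,"pics/d2.png")
E
```

```text
[ 0.5286783  -0.17941789  0.13509909] [-0.13  0.35  0.57  2.16 -0.83  0.57 -0.18]
[ 0.52931057 -0.1805392 ] ([-1.29, 0.06, 3.58], [-0.04, -0.0, 0.06]) ([-1.7, 0.06, 4.7], [-0.04, -0.0, 0.06])
```

View pics/d1.png

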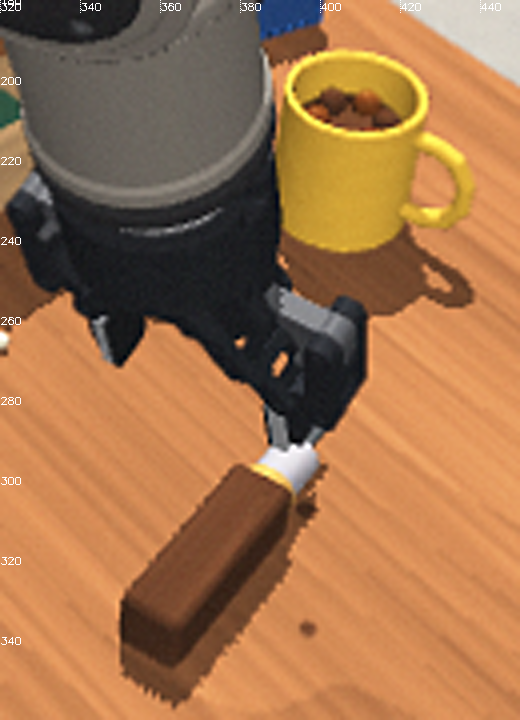

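View pics/d2.png

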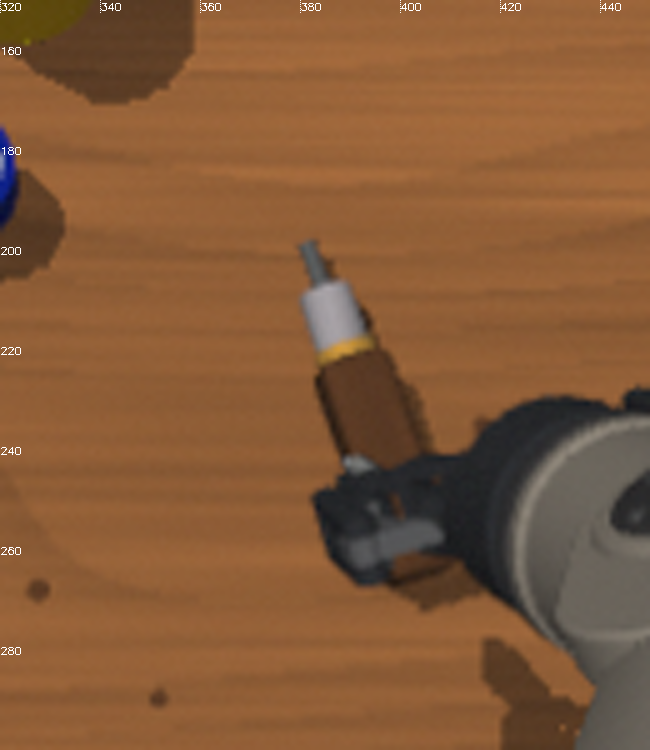

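jog_arm(dp=[[-0.5,0,1.4],[-1.0,0,2.8],[-1.4,0.06,4.0],[-1.6,0.06,4.5],[-1.7,0.06,4.7]], angular=[[0,0,0],[0,0,0],[0,0,0],[0,0,0],[0,0,0]], claw=[65,65,60,60,60], grip_force=40)

```text
t: 7.7
eef_pos: [0.532, -0.1802, 0.0102]
tool_rot: [-0.028, 0.972, 0.157, 0.172]
contact_force: [-0.0, -0.6, 0.7]
gripper_width: 0.705
```

```bash
python3 - <<'E'
from go import *
o,e,R=cur();print(e,o["q"].round(2),o["contact_force"])
c=cam("side"); crop(c,320,220,130,150,5,"pics/e1.png")
c=cam("top"); crop(c,340,180,100,110,6,"pics/e2.png")
E
```

```text
[ 0.53201204 -0.1801997   0.0102329 ] [ 0.14  0.56  0.24  2.19 -1.27  0.35  0.28] [-0.01271784 -0.62232754  0.66408403]
```

View pics/e1.png

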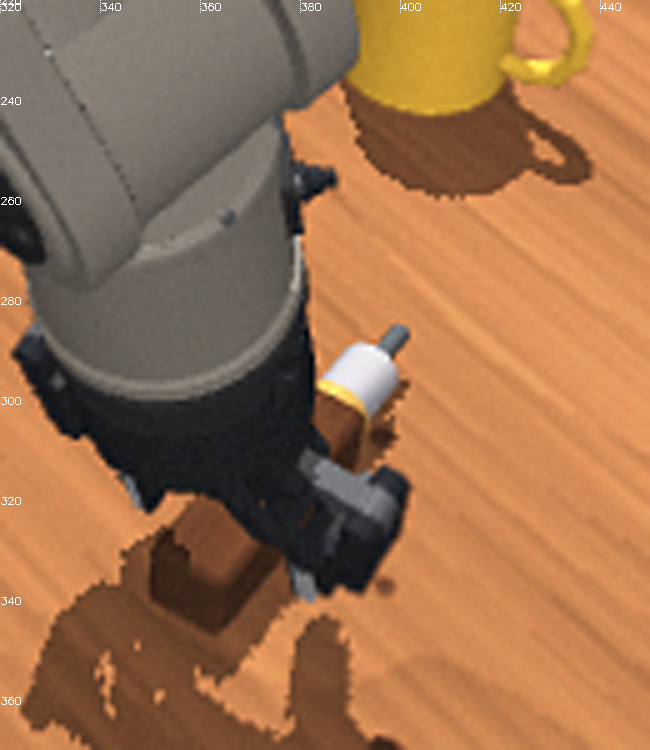

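View pics/e2.png

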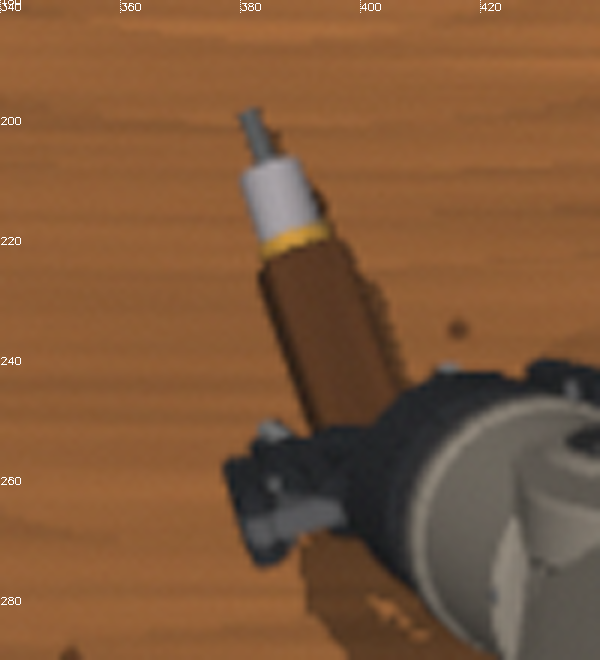

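jog_arm(dp=[[0,0,0],[0,0,0],[0,0,0],[0,0,0],[0,0,0]], angular=[[0,0,0],[0,0,0],[0,0,0],[0,0,0],[0,0,0]], claw=[40,20,0,0,0], grip_force=50)

```text
t: 8.3
eef_pos: [0.5318, -0.1806, 0.0122]
tool_rot: [-0.027, 0.972, 0.156, 0.173]
contact_force: [-1.1, 0.3, 6.7]
gripper_width: 0.367
```

```bash
python3 - <<'E'
from go import *
o,e,R=cur();print(e,o["q"].round(2),o["contact_force"],o["gripper_width"]*85.4)
print(rel([e[0],e[1],.24],Gd(17.8,20)))
E
```

```text
[ 0.53180415 -0.18063151  0.01220618] [ 0.14  0.56  0.25  2.19 -1.27  0.36  0.27] [-1.13274362  0.31721869  6.70013034] 31.314881892169986
([3.14, 0.01, -8.55], [-0.02, -0.03, 0.09])
```

```bash
cat > plan.py <<'E'
import numpy as np
def rot(th): # drill x-axis, up
    t=np.radians(th); return np.array([np.cos(t),-np.sin(t)]),np.array([np.sin(t),np.cos(t)])
TC=np.array([-39.7,-4]);LEAN=20.
def tcp(C,th):
    x,u=rot(th); return np.array(C)+TC[0]*x+TC[1]*u, LEAN-th
def samp(C,th):
    x,u=rot(th);P=[]
    for a,b,h in ((-77.5,22.5,16),(22.5,55.5,13.5),(55.5,77.5,4)):
        for s in np.linspace(a,b,30):
            for k in np.linspace(-h,h,9): P.append(C+s*x+k*u)
    t,l=tcp(C,th); l=np.radians(l); up=np.array([-np.sin(l),np.cos(l)]);sd=np.array([np.cos(l),np.sin(l)])
    Q=[]
    for a,b,h in ((0,73,11),(73,260,42.5)):
        for s in np.linspace(a,b,50):
            for k in np.linspace(-h,h,15): Q.append(t+s*up+k*sd)
    return np.array(P),np.array(Q)
rects=dict(front=(-100,-94,0,51),floor=(-100,100,-10,6),back=(94,100,0,51),tray=(17,217,105,140))
def dist(P,r):
    dx=np.maximum.reduce([r[0]-P[:,0],P[:,0]-r[1],0*P[:,0]]);dz=np.maximum.reduce([r[2]-P[:,1],P[:,1]-r[3],0*P[:,1]])
    return np.hypot(dx,dz).min()
def report(tip,th):
    x,u=rot(th);C=np.array(tip)-77.5*x
    P,Q=samp(C,th); t,l=tcp(C,th)
    print("th",th,"tip",tip,"C",C.round(1),"TCP",t.round(1),"lean",l,{k:(round(dist(P,r)),round(dist(Q,r))) for k,r in rects.items()})
E
python3 - <<'E'
from plan import *
for th,tip in ((25,(-40,85)),(25,(0,70)),(25,(30,50)),(25,(55,38)),(22,(65,30)),(18,(72,24)),(12,(72,22)),(6,(72,22)),(0,(72,24)),(0,(72,22))): report(tip,th)
E
```

```text
th 25 tip (-40, 85) C [-110.2  117.8] TCP [-147.9  130.9] lean -5.0 {'front': (40, 87), 'floor': (75, 129), 'back': (138, 244), 'tray': (58, 131)}
th 25 tip (0, 70) C [-70.2 102.8] TCP [-107.9  115.9] lean -5.0 {'front': (41, 64), 'floor': (60, 109), 'back': (95, 201), 'tray': (34, 88)}
th 25 tip (30, 50) C [-40.2  82.8] TCP [-77.9  95.9] lean -5.0 {'front': (36, 46), 'floor': (40, 89), 'back': (62, 167), 'tray': (31, 53)}
th 25 tip (55, 38) C [-15.2  70.8] TCP [-52.9  83.9] lean -5.0 {'front': (35, 45), 'floor': (28, 77), 'back': (37, 140), 'tray': (29, 25)}
th 22 tip (65, 30) C [-6.9 59. ] TCP [-45.2  70.2] lean -2.0 {'front': (24, 43), 'floor': (20, 64), 'back': (28, 130), 'tray': (36, 17)}
th 18 tip (72, 24) C [-1.7 47.9] TCP [-40.7  56.4] lean 2.0 {'front': (15, 43), 'floor': (12, 50), 'back': (21, 124), 'tray': (44, 18)}
th 12 tip (72, 22) C [-3.8 38.1] TCP [-43.5  42.5] lean 8.0 {'front': (11, 38), 'floor': (7, 35), 'back': (21, 126), 'tray': (54, 29)}
th 6 tip (72, 22) C [-5.1 30.1] TCP [-45.   30.3] lean 14.0 {'front': (10, 32), 'floor': (5, 22), 'back': (22, 128), 'tray': (61, 38)}
th 0 tip (72, 24) C [-5.5 24. ] TCP [-45.2  20. ] lean 20.0 {'front': (11, 24), 'floor': (2, 10), 'back': (22, 129), 'tray': (65, 47)}
th 0 tip (72, 22) C [-5.5 22. ] TCP [-45.2  18. ] lean 20.0 {'front': (11, 23), 'floor': (0, 8), 'back': (22, 129), 'tray': (67, 47)}
```

jog_arm(dp=[[0.2,0,-0.5],[0.6,0,-1.6],[1.2,0,-3.2],[1.8,0,-4.8],[2.4,0,-6.4]], angular=[[0,0,0],[0,0,0],[0,-0.6,0],[0,-1.4,0],[0,-2.4,0]], claw=[0,0,0,0,0], grip_force=70)

```text
t: 8.8
eef_pos: [0.5291, -0.1804, 0.1827]
tool_rot: [-0.011, 0.985, 0.156, 0.066]
contact_force: [2.5, 2.4, -4.8]
gripper_width: 0.359
```

```bash
cat >> go.py <<'E'
import plan
BO=np.array([.5925,.1438]);BY=8.16
def W(tip,th):
    x,u=plan.rot(th);C=np.array(tip)-77.5*x; t,l=plan.tcp(C,th)
    a=np.radians(BY); p=[BO[0]+t[0]*.001*np.cos(a),BO[1]+t[0]*.001*np.sin(a),t[1]*.001]
    return p,Gd(BY,l)
def R_(tip,th):
    p,g=W(tip,th); print(tip,th,np.round(p,3),*rel(p,g))
E
python3 - <<'E'
from go import *
o,e,R=cur();print(e,o["q"].round(2),o["gripper_width"]*85.4)
R_((-60,140),25);R_((-40,85),25)
c=cam("side"); cv2.imwrite("pics/f1.png",c["pixels"])
E
```

```text
[ 0.52912211 -0.18039917  0.18265529] [-0.39  0.38  0.81  2.   -0.49  0.83 -0.55] 30.666359114243694
(-60, 140) 25 [0.426 0.12  0.186] [-0.17, -12.7, -0.15] [-0.05, -2.52, 1.98]
(-40, 85) 25 [0.446 0.123 0.131] [0.32, -12.56, 2.14] [-0.05, -2.52, 1.98]
```

View pics/f1.png

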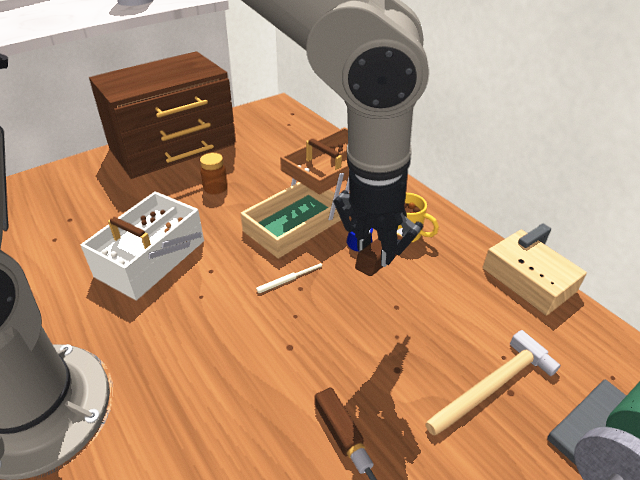

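```bash
python3 - <<'E'
from go import *
R_((-30,115),25)
E
```

```text
(-30, 115) 25 [0.456 0.124 0.161] [0.61, -12.57, 1.21] [0.04, -2.57, 2.04]
```

jog_arm(dp=[[0,-1.3,0],[0,-2.9,0],[0.1,-4.6,0.1],[0.2,-6.3,0.2],[0.3,-8.0,0.4]], angular=[[0,-0.4,0.3],[0,-0.8,0.6],[0,-1.2,1.0],[0,-1.6,1.4],[0,-2.0,1.7]], claw=[0,0,0,0,0])

```text
t: 9.35
eef_pos: [0.4771, 0.0147, 0.1729]
tool_rot: [-0.003, 0.996, 0.085, -0.018]
contact_force: [0.7, 0.9, -3.4]
gripper_width: 0.357
```

```bash
python3 - <<'E'
from go import *
o,e,R=cur();print(e,o["q"].round(2),o["gripper_width"]*85.4)
R_((-30,115),25)
E
```

```text
[0.47708351 0.01471779 0.17293897] [-0.9   0.34  0.92  2.09 -0.35  0.9  -1.18] 30.521346791395725
(-30, 115) 25 [0.456 0.124 0.161] [-0.07, -4.46, 0.52] [-0.08, -0.59, 0.32]
```

jog_arm(dp=[[0,-1.3,0.1],[0,-2.6,0.3],[-0.1,-3.8,0.5],[-0.1,-4.45,0.5],[-0.1,-4.45,0.5]], angular=[[0,-0.2,0.1],[0,-0.4,0.2],[-0.1,-0.6,0.3],[-0.1,-0.6,0.3],[-0.1,-0.6,0.3]], claw=[0,0,0,0,0])

```text
t: 9.85
eef_pos: [0.4553, 0.1251, 0.1608]
tool_rot: [0.004, 0.996, 0.075, -0.044]
contact_force: [0.6, -0.3, -2.0]
gripper_width: 0.355
```

```bash
python3 - <<'E'
from go import *
o,e,R=cur();print(e,o["q"].round(2),o["gripper_width"]*85.4)
R_((0,75),25)
R_((30,50),25)
R_((55,38),25)
c=cam("side"); crop(c,200,80,160,150,5,"pics/g1.png")
c=cam("top"); crop(c,180,130,160,160,4,"pics/g2.png")
E
```

```text
[0.45525602 0.12512575 0.16080372] [-1.1   0.39  0.89  2.08 -0.38  0.94 -1.41] 30.35235991746796
(0, 75) 25 [0.486 0.128 0.121] [1.36, 0.05, 1.48] [0.02, 0.01, 0.09]
(30, 50) 25 [0.515 0.133 0.096] [2.64, 0.06, 2.37] [0.02, 0.01, 0.09]
(55, 38) 25 [0.54  0.136 0.084] [3.68, 0.06, 2.76] [0.02, 0.01, 0.09]
```

View pics/g1.png

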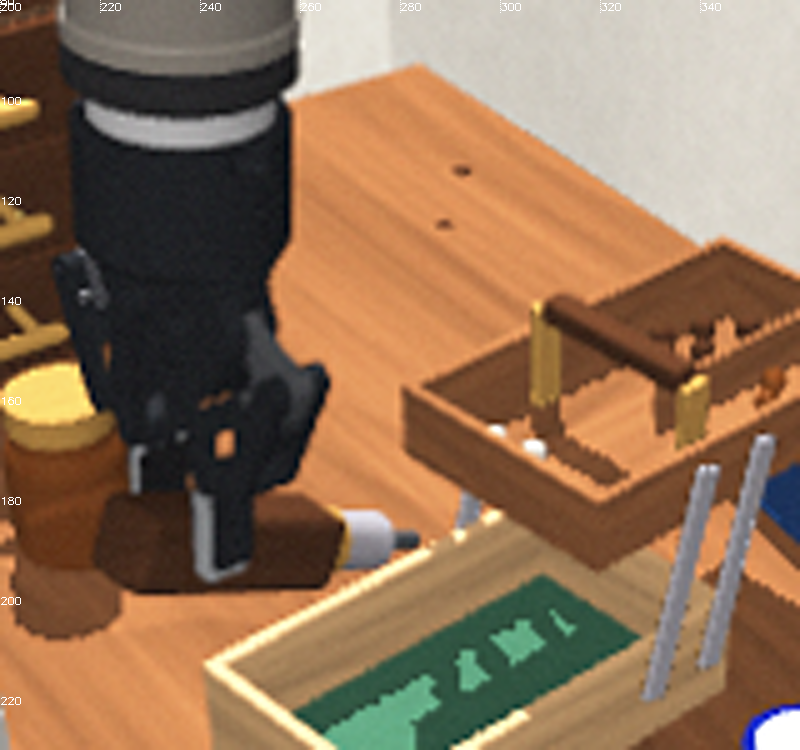

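View pics/g2.png

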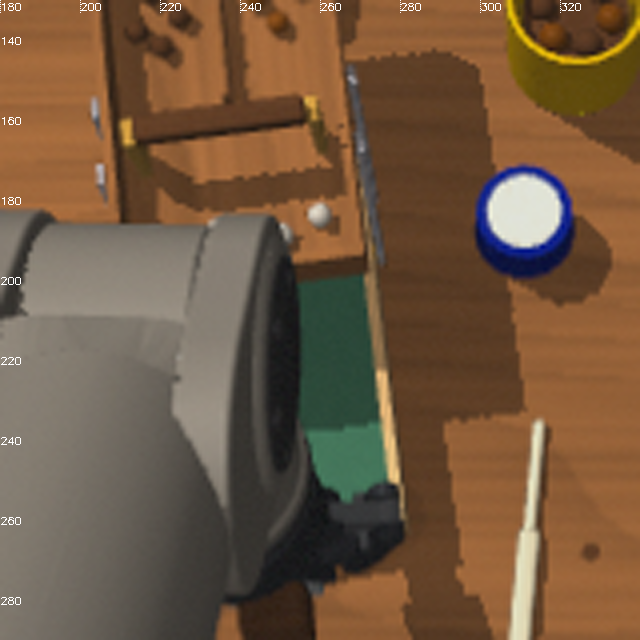

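```bash
python3 - <<'E'
from go import *
s=cam("side")
o,e,R=cur()
# drill pts in tool frame: tool at drill(-39.7, z 12), tool leaned 20 about y relative to drill
L=Ro.from_rotvec([0,np.radians(20),0])
def dp(x,y,z): # drill frame (x fwd,y left,z up from underside) -> world
    v=np.array([x+39.7,-y,-(z-12)])/1000 # lean-0 tool axes
    return e+R.apply(L.inv().apply(v))
for n,p in (("tip",(77.5,0,16)),("chuckend",(55.5,0,16)),("handle front top",(22.5,0,32)),("rear bot R",(-77.5,-16,0)),("front bot R",(22.5,-16,0)),("rear top R",(-77.5,-16,32)),("front top R",(22.5,-16,32))):
    w=dp(*p);print(n,w.round(3),proj(s,w).round(0))
a=np.radians(BY)
for P in ((-100,61,51),(-100,-61,51),(17,-61,105),(17,61,105),(17,-61,140),(-94,0,6)):
    w=[BO[0]+.001*(P[0]*np.cos(a)-P[1]*np.sin(a)),BO[1]+.001*(P[0]*np.sin(a)+P[1]*np.cos(a)),P[2]*.001]
    print(P,proj(s,w).round(1))
E
```

```text
tip [0.563 0.137 0.115] [[285. 188.]]
chuckend [0.543 0.134 0.125] [[277. 188.]]
handle front top [0.52  0.13  0.153] [[267. 181.]]
rear bot R [0.419 0.1   0.166] [[228. 201.]]
front bot R [0.509 0.113 0.124] [[268. 199.]]
rear top R [0.433 0.102 0.195] [[233. 185.]]
front top R [0.523 0.115 0.153] [[273. 184.]]
(-100, 61, 51) [[241.6 212.9]]
(-100, -61, 51) [[278.4 240.4]]
(17, -61, 105) [[320.8 195.1]]
(17, 61, 105) [[282.2 171.1]]
(17, -61, 140) [[321.1 181. ]]
(-94, 0, 6) [[263.  241.2]]
```

jog_arm(dp=[[0.7,0.0,0.8],[1.4,0.05,1.5],[2.0,0.05,1.95],[2.6,0.05,2.35],[3.2,0.05,2.6]], angular=[[0,0,0],[0,0,0.1],[0,0,0.1],[0,0,0.1],[0,0,0.1]], claw=[0,0,0,0,0])

```text
t: 10.5
eef_pos: [0.53, 0.1295, 0.0887]
tool_rot: [0.005, 0.997, 0.067, -0.044]
contact_force: [-0.2, -0.8, -3.4]
gripper_width: 0.355
```

```bash
python3 - <<'E'
from go import *
o,e,R=cur();print(e,o["q"].round(2),o["gripper_width"]*85.4,o["contact_force"])
for a in (((55,38),25),((62,32),23),((68,28),20),((72,25),15),((72,23),8),((72,23),2),((72,23),0)):R_(*a)
c=cam("side"); crop(c,220,80,160,150,5,"pics/i1.png")
E
```

```text
[0.53003804 0.12952196 0.08874562] [-0.9   0.61  0.76  1.96 -0.54  0.89 -1.28] 30.335803116600825 [-0.20822368 -0.83881924 -3.38138478]
(55, 38) 25 [0.54  0.136 0.084] [0.45, -0.22, 0.15] [0.03, 0.01, -0.1]
(62, 32) 23 [0.546 0.137 0.074] [0.7, -0.22, 0.52] [0.04, 0.41, -0.1]
(68, 28) 20 [0.549 0.138 0.064] [0.9, -0.22, 0.9] [0.04, 1.01, -0.1]
(72, 25) 15 [0.551 0.138 0.051] [0.99, -0.22, 1.41] [0.04, 2.01, -0.1]
(72, 23) 8 [0.548 0.137 0.035] [0.95, -0.23, 2.06] [0.05, 3.41, -0.1]
(72, 23) 2 [0.548 0.137 0.023] [0.97, -0.23, 2.55] [0.05, 4.61, -0.1]
(72, 23) 0 [0.548 0.137 0.019] [0.99, -0.23, 2.71] [0.06, 5.01, -0.1]
```

View pics/i1.png

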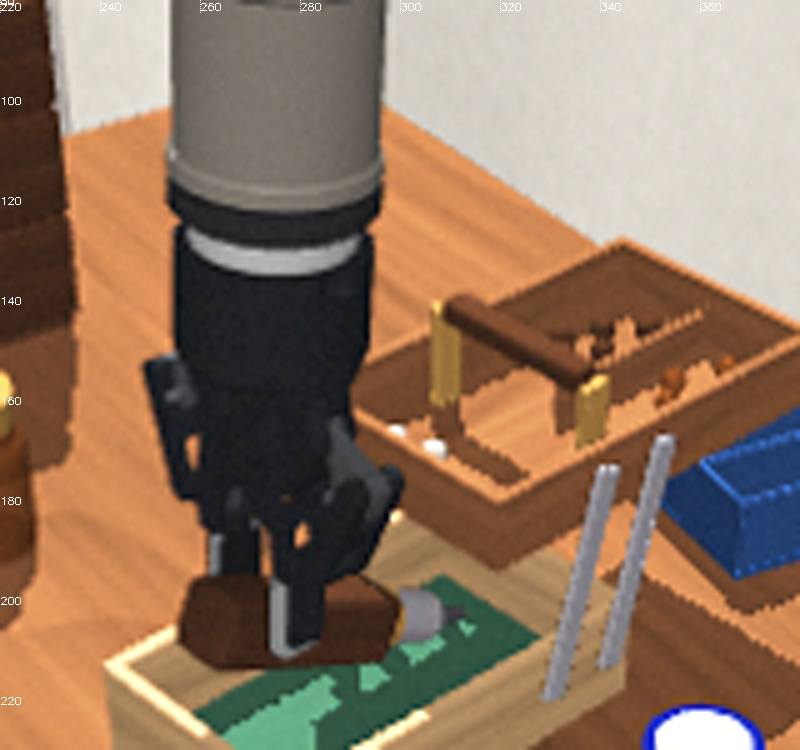

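jog_arm(dp=[[0.4,-0.1,0.2],[0.65,-0.2,0.5],[0.85,-0.22,0.9],[0.92,-0.22,1.15],[0.95,-0.22,1.4]], angular=[[0,0.05,-0.1],[0,0.4,-0.1],[0,1.0,-0.1],[0,1.5,-0.1],[0,2.0,-0.1]], claw=[0,0,0,0,0])

```text
t: 11.05
eef_pos: [0.5495, 0.1387, 0.0525]
tool_rot: [-0.001, 0.996, 0.072, 0.045]
contact_force: [0.6, 0.3, -3.0]
gripper_width: 0.36
```

```bash
python3 - <<'E'
from go import *
o,e,R=cur();print(e,o["q"].round(2),o["gripper_width"]*85.4,o["contact_force"])
for a in (((72,25),15),((72,23),11),((72,23),8),((72,23),4),((72,23),2),((72,23),0)):R_(*a)
E
```

```text
[0.54945293 0.13873288 0.0524824 ] [-0.89  0.61  0.68  2.06 -0.65  0.6  -1.2 ] 30.739615569792385 [ 0.63104432  0.25298619 -2.96731552]
(72, 25) 15 [0.551 0.138 0.051] [0.04, 0.04, 0.04] [0.04, -0.02, 0.02]
(72, 23) 11 [0.549 0.138 0.041] [-0.06, 0.04, 0.44] [0.04, 0.78, 0.02]
(72, 23) 8 [0.548 0.137 0.035] [-0.11, 0.04, 0.68] [0.04, 1.38, 0.03]
(72, 23) 4 [0.548 0.137 0.027] [-0.16, 0.04, 1.0] [0.04, 2.18, 0.03]
(72, 23) 2 [0.548 0.137 0.023] [-0.18, 0.04, 1.16] [0.03, 2.58, 0.03]
(72, 23) 0 [0.548 0.137 0.019] [-0.19, 0.04, 1.33] [0.03, 2.98, 0.03]
```

jog_arm(dp=[[-0.05,0.04,0.35],[-0.1,0.04,0.6],[-0.15,0.04,0.9],[-0.17,0.04,1.1],[-0.18,0.04,1.16]], angular=[[0,0.6,0],[0,1.2,0],[0,1.9,0],[0,2.4,0],[0,2.6,0]], claw=[0,0,0,0,0])

```text
t: 11.55
eef_pos: [0.5461, 0.1368, 0.0229]
tool_rot: [-0.01, 0.985, 0.071, 0.156]
contact_force: [0.7, -1.0, -2.4]
gripper_width: 0.355
```

```bash
python3 - <<'E'
from go import *
o,e,R=cur();print(e,o["q"].round(2),o["gripper_width"]*85.4,o["contact_force"],o["torque"])
for a in (((72,23),2),((72,23),0),((72,22),0)):R_(*a)
c=cam("side"); crop(c,220,120,160,130,5,"pics/j1.png")
E
```

```text
[0.54609799 0.13684122 0.02294957] [-0.76  0.55  0.43  2.23 -0.93  0.17 -0.94] 30.309638633290508 [ 0.65201981 -0.99367328 -2.40542415] [0.02239814 0.64578018 0.04736127]
(72, 23) 2 [0.548 0.137 0.023] [0.06, -0.01, 0.01] [0.03, 0.01, 0.03]
(72, 23) 0 [0.548 0.137 0.019] [0.02, -0.01, 0.17] [0.03, 0.41, 0.03]
(72, 22) 0 [0.548 0.137 0.018] [0.0, -0.01, 0.21] [0.03, 0.41, 0.03]
```

View pics/j1.png

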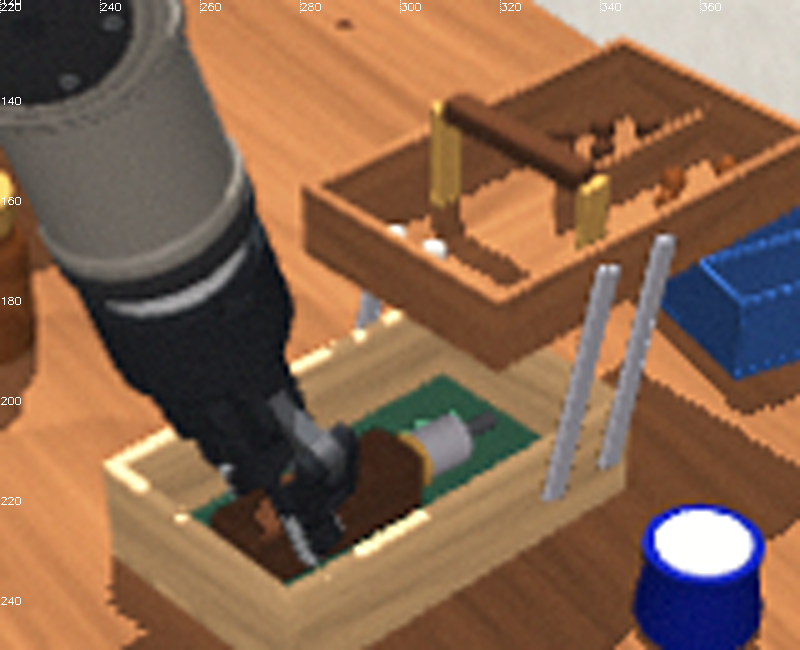

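```bash
python3 - <<'E'
from go import *
o,e,R=cur();print(o["q"].round(4))
for a in (((78,23),2),((82,23),2),((82,22),0),((80,22),1)):R_(*a)
E
```

```text
[-0.7561  0.5455  0.4345  2.2297 -0.929   0.171  -0.9375]
(78, 23) 2 [0.554 0.138 0.023] [0.32, -0.0, 0.09] [0.02, 0.02, 0.03]
(82, 23) 2 [0.558 0.139 0.023] [0.47, -0.0, 0.13] [0.02, 0.02, 0.03]
(82, 22) 0 [0.558 0.139 0.018] [0.41, -0.0, 0.33] [0.02, 0.42, 0.03]
(80, 22) 1 [0.556 0.139 0.02 ] [0.36, -0.0, 0.23] [0.02, 0.22, 0.03]
```

jog_arm(dp=[[0.1,0,0.0],[0.2,0,0.0],[0.3,0,0.0],[0.4,0,0.05],[0.4,0,0.05]], angular=[[0,-0.1,0],[0,-0.2,0],[0,-0.2,0],[0,-0.1,0],[0,-0.1,0]], claw=[0,0,0,0,0])

```text
t: 12.1
eef_pos: [0.5577, 0.1396, 0.0252]
tool_rot: [-0.009, 0.986, 0.072, 0.152]
contact_force: [0.2, -0.3, -2.8]
gripper_width: 0.363
```

```bash
python3 - <<'E'
from go import *
o,e,R=cur();print(e,o["q"].round(4),o["contact_force"],o["torque"])
for a in (((80,23),2),((82,23),2),((82,22),0),((80,22),1)):R_(*a)
E
```

```text
[0.55773032 0.13959916 0.0251617 ] [-0.7827  0.5632  0.4792  2.1986 -0.9148  0.2121 -0.9529] [ 0.227458   -0.32488912 -2.83112242] [-0.05594916  0.58217813  0.01417233]
(80, 23) 2 [0.556 0.139 0.023] [-0.11, 0.03, 0.05] [0.03, 0.09, 0.04]
(82, 23) 2 [0.558 0.139 0.023] [-0.03, 0.03, 0.08] [0.03, 0.09, 0.04]
(82, 22) 0 [0.558 0.139 0.018] [-0.09, 0.03, 0.27] [0.03, 0.49, 0.04]
(80, 22) 1 [0.556 0.139 0.02 ] [-0.15, 0.03, 0.17] [0.03, 0.29, 0.04]
```

jog_arm(dp=[[-0.02,0.02,0.05],[-0.05,0.02,0.1],[-0.06,0.02,0.15],[-0.07,0.02,0.2],[-0.07,0.02,0.2]], angular=[[0,0.1,0],[0,0.2,0],[0,0.2,0],[0,0.25,0],[0,0.25,0]], claw=[0,0,0,0,0])

```text
t: 12.6
eef_pos: [0.5571, 0.1387, 0.0198]
tool_rot: [-0.01, 0.984, 0.071, 0.162]
contact_force: [-1.5, -0.5, -0.7]
gripper_width: 0.36
```

```bash
python3 - <<'E'
from go import *
o,e,R=cur();print(e,o["q"].round(4),o["contact_force"],o["torque"])
for a in (((82,22),1),((82,22),0),):R_(*a)
c=cam("side"); crop(c,240,180,100,80,8,"pics/k1.png")
E
```

```text
[0.55709834 0.13872376 0.01977377] [-0.7738  0.5695  0.4636  2.216  -1.0757  0.1761 -0.7962] [-1.49110735 -0.50326541 -0.65328484] [-0.12124644  0.55490215  0.04651361]
(82, 22) 1 [0.558 0.139 0.02 ] [0.02, 0.0, -0.0] [0.03, 0.05, 0.03]
(82, 22) 0 [0.558 0.139 0.018] [-0.0, -0.0, 0.07] [0.03, 0.25, 0.03]
```

View pics/k1.png

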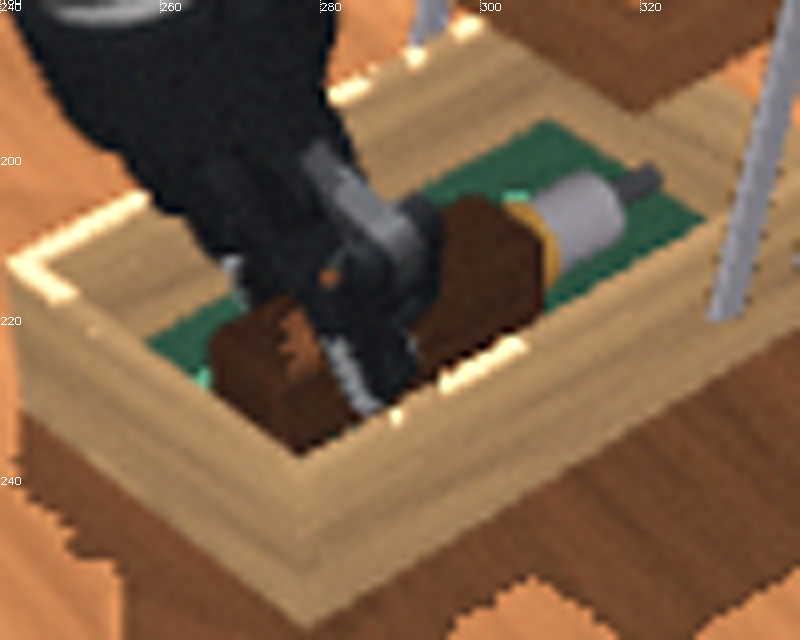

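jog_arm(dp=[[-0.01,0,0.03],[-0.02,0,0.06],[-0.02,0,0.06],[-0.02,0,0.06],[-0.02,0,0.06]], angular=[[0,0,0],[0,0,0],[0,0,0],[0,0,0],[0,0,0]], claw=[0,0,0,0,0], grip_force=20)

```text
t: 13.15
eef_pos: [0.557, 0.1387, 0.0189]
tool_rot: [-0.011, 0.984, 0.071, 0.163]
contact_force: [-8.4, -1.0, 10.4]
gripper_width: 0.361
```

```bash
python3 - <<'E'
from go import *
o,e,R=cur();print(e,o["q"].round(4),o["contact_force"],o["torque"],o["gripper_width"]*85.4)
E
```

```text
[0.55703615 0.13874867 0.0188825 ] [-0.7743  0.5717  0.4648  2.2168 -1.0978  0.1762 -0.7748] [-8.44812964 -1.02755466 10.39169348] [-0.06278806  0.62773579 -0.00108362] 30.789659835918044
```

jog_arm(dp=[[-0.02,0,0.06],[-0.02,0,0.06],[-0.02,0,0.06],[-0.02,0,0.06],[0,0,0.0]], angular=[[0,0,0],[0,0,0],[0,0,0],[0,0,0],[0,0,0]], claw=[32,34,37,42,50])

```text
t: 13.65
eef_pos: [0.5572, 0.1388, 0.0182]
tool_rot: [-0.01, 0.984, 0.072, 0.162]
contact_force: [-0.1, 0.5, 0.6]
gripper_width: 0.586
```

```bash
python3 - <<'E'
from go import *
o,e,R=cur();print(e,o["q"].round(4),o["contact_force"],o["gripper_width"]*85.4)
c=cam("side"); crop(c,240,180,100,80,8,"pics/l1.png")
E
```

```text
[0.55723924 0.13881134 0.01815503] [-0.7818  0.576   0.4742  2.2164 -1.1172  0.1807 -0.7569] [-0.12193474  0.50307273  0.57158774] 50.041288974100134
```

View pics/l1.png

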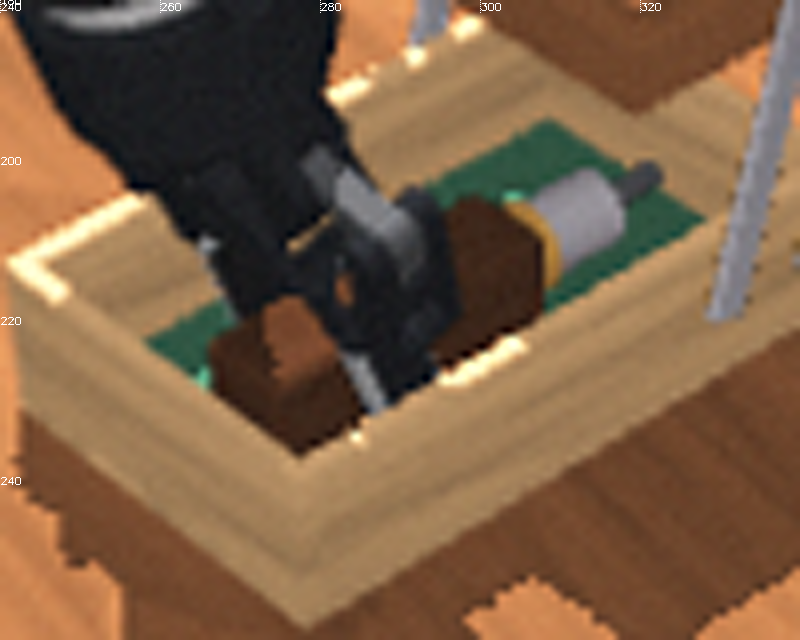

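jog_arm(dp=[[0,0,-0.6],[0,0,-1.8],[0,0,-3.2],[0,0,-4.7],[0,0,-6.2]], angular=[[0,0,0],[0,0,0],[0,0,0],[0,-1.4,0],[0,-2.8,0]], claw=[50,50,50,50,50])

```text
t: 14.2
eef_pos: [0.5088, 0.134, 0.157]
tool_rot: [-0.004, 0.996, 0.073, 0.052]
contact_force: [2.2, 1.7, -1.7]
gripper_width: 0.584
```

```bash
python3 - <<'E'
from go import *
o,e,R=cur();print(e,o["q"].round(4),o["contact_force"])
print(rel([.55,.143,.26],G(8.16)));print(rel([.6778,.1613,.25],G(8.16)))
c=cam("side"); crop(c,240,180,100,80,8,"pics/m1.png")
c=cam("top"); crop(c,180,140,140,150,4,"pics/m2.png")
E
```

```text
[0.50884589 0.13396458 0.15695832] [-1.2531  0.4956  1.1283  2.1067 -0.6351  0.7997 -1.1752] [ 2.17521588  1.72103054 -1.69114057]
([2.1, -0.12, -3.92], [0.93, -0.95, -17.93])
([7.2, -0.09, -2.99], [0.93, -0.95, -17.93])
```

View pics/m1.png

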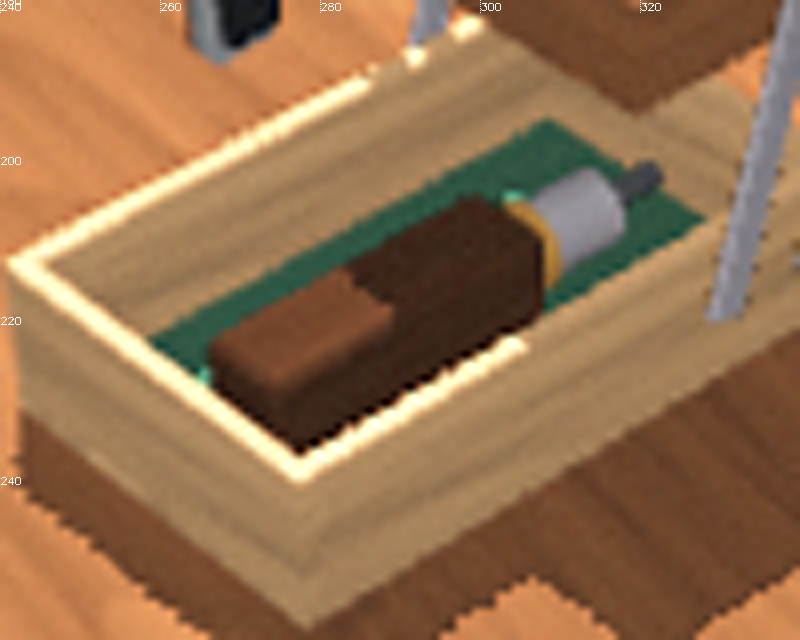

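jog_arm(dp=[[0,0,-1.0],[0.4,0,-2.2],[0.9,0,-3.2],[1.4,0,-3.8],[2.0,0,-3.9]], angular=[[0,-0.6,-1.3],[0,-1.1,-2.8],[0,-1.1,-4.3],[0,-1.1,-5.8],[0,-1.2,-7.3]], claw=[50,50,50,50,50])

```text
t: 14.8
eef_pos: [0.5509, 0.1401, 0.2598]
tool_rot: [0.016, 0.923, 0.384, 0.004]
contact_force: [0.4, 0.7, -0.9]
gripper_width: 0.586
```

```bash
python3 - <<'E'
from go import *
o,e,R=cur();print(e,o["q"].round(4))
print(rel([.6778,.1613,.25],G(8.16)))
E
```

```text
[0.55091354 0.14010068 0.25982038] [-1.1604  0.4147  1.0414  1.8387 -0.3689  1.096  -0.7708]
([4.18, 2.99, 0.47], [0.33, 0.22, -10.59])
```

jog_arm(dp=[[0.8,0.6,0],[1.7,1.2,0],[2.5,1.8,0],[3.4,2.4,0.2],[4.2,3.0,0.4]], angular=[[0.1,0.1,-1.6],[0.2,0.1,-3.2],[0.3,0.2,-4.8],[0.3,0.2,-6.4],[0.3,0.2,-8.0]], claw=[50,50,50,50,50])

```text
t: 15.3
eef_pos: [0.6784, 0.161, 0.249]
tool_rot: [0.001, 0.736, 0.677, 0.0]
contact_force: [1.0, -0.0, -0.6]
gripper_width: 0.58
```

```bash
python3 - <<'E'
from go import *
o,e,R=cur();print(e,o["q"].round(4))
print(rel([.6778,.1613,.20],G(8.16)));print(rel([.6778,.1613,.147],G(8.16)))
E
```

```text
[0.6784169  0.16103307 0.24895512] [-0.7958  0.5929  0.7385  1.5129 -0.4155  1.1962 -0.0726]
([0.01, -0.03, 1.96], [0.02, 0.0, -2.58])
([0.01, -0.03, 4.08], [0.02, 0.0, -2.58])
```

jog_arm(dp=[[0,0,0.5],[0,0,1.3],[0,0,2.4],[0,0,3.5],[0,0,4.05]], angular=[[0,0,-1.5],[0,0,-2.6],[0,0,-2.6],[0,0,-2.6],[0,0,-2.6]], claw=[50,50,50,50,50], grip_force=60)

```text
t: 15.8
eef_pos: [0.6759, 0.1605, 0.1454]
tool_rot: [-0.0, 0.657, 0.754, -0.001]
contact_force: [-0.3, -0.5, -0.2]
gripper_width: 0.589
```

jog_arm(dp=[[0,0,0],[0,0,0],[0,0,0],[0,0,0],[0,0,0]], angular=[[0,0,0],[0,0,0],[0,0,0],[0,0,0],[0,0,0]], claw=[40,30,20,0,0])

```text
t: 16.3
eef_pos: [0.678, 0.1605, 0.1505]
tool_rot: [0.001, 0.657, 0.754, 0.001]
contact_force: [-3.7, -0.6, 5.9]
gripper_width: 0.145
```

```bash
python3 - <<'E'
from go import *
o,e,R=cur();print(e,o["q"].round(4),o["contact_force"],o["gripper_width"]*85.4)
print(rel([.6778,.1613,.147],G(8.16)))
c=cam("side"); crop(c,260,80,110,120,6,"pics/n1.png")
E
```

```text
[0.67797305 0.16052893 0.15049292] [-0.7358  0.6654  0.6325  1.6034 -0.4419  1.0172  0.1682] [-3.69976668 -0.59732831  5.86149078] 12.342246832969607
([0.03, -0.0, 0.14], [0.03, 0.01, -0.05])
```

View pics/n1.png

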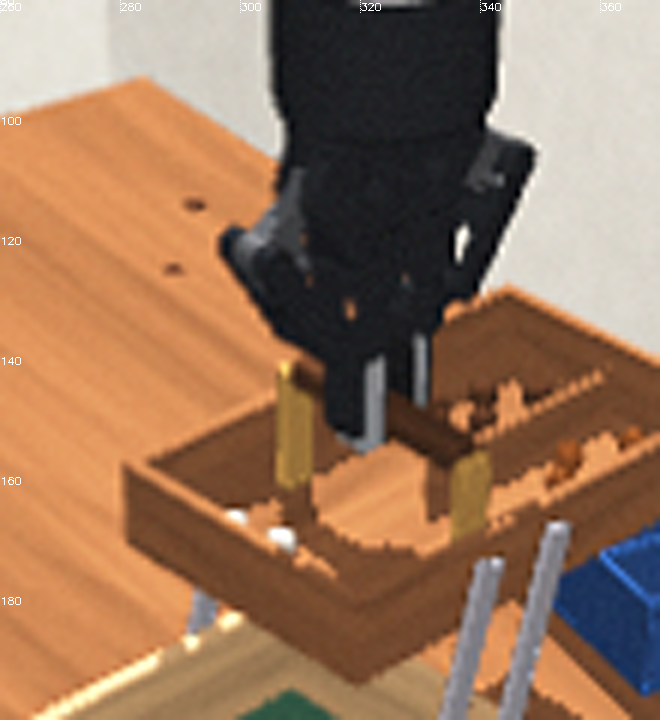

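jog_arm(dp=[[0,-0.48,-0.1],[0,-0.96,-0.14],[0,-1.45,-0.12],[0,-1.94,-0.04],[0,-2.4,0.1]], angular=[[0,0,0],[0,0,0],[0,0,0],[0,0,0],[0,0,0]], claw=[0,0,0,0,0], grip_force=80)

```text
t: 16.85
eef_pos: [0.6209, 0.1524, 0.1488]
tool_rot: [0.003, 0.657, 0.754, 0.003]
contact_force: [3.7, -0.2, 4.1]
gripper_width: 0.14
```

```bash
python3 - <<'E'
from go import *
o,e,R=cur();print(e-np.array([.678,.1605,.1505]),o["q"].round(4),o["contact_force"],o["gripper_width"]*85.4)
E
```

```text
[-0.05707585 -0.0081304  -0.00165238] [-0.7986  0.5759  0.6495  1.7604 -0.418   0.9381  0.1604] [ 3.7246667  -0.23004432  4.08750568] 11.964754550253657
```

jog_arm(dp=[[0,-0.45,0.2],[0,-0.87,0.44],[0,-1.26,0.74],[0,-1.56,1.03],[0,-1.78,1.3]], angular=[[0,0,0],[0,0,0],[0,0,0],[0,0,0],[0,0,0]], claw=[0,0,0,0,0])

```text
t: 17.35
eef_pos: [0.5737, 0.1456, 0.1147]
tool_rot: [0.001, 0.657, 0.754, 0.0]
contact_force: [-4.4, -2.0, 6.5]
gripper_width: 0.139
```

```bash
python3 - <<'E'
from go import *
o,e,R=cur();print(e,e-np.array([.678,.1605,.1505]),o["q"].round(4),o["contact_force"],o["gripper_width"]*85.4)
E
```

```text
[0.5737053  0.14559627 0.11473942] [-0.1042947  -0.01490373 -0.03576058] [-0.8242  0.5507  0.6345  1.8941 -0.4304  0.8344  0.1725] [-4.43625346 -2.00108449  6.4671829 ] 11.856422787115832
```

jog_arm(dp=[[0,-0.16,0.22],[0,-0.31,0.46],[0,-0.41,0.65],[0,-0.47,0.77],[0,-0.48,0.88]], angular=[[0,0,0],[0,0,0],[0,0,0],[0,0,0],[0,0,0]], claw=[0,0,0,0,0])

```text
t: 17.85
eef_pos: [0.5626, 0.144, 0.095]
tool_rot: [0.0, 0.657, 0.754, 0.001]
contact_force: [-19.4, -3.5, 53.7]
gripper_width: 0.139
```

```bash
python3 - <<'E'
from go import *
o,e,R=cur();print(e,e-np.array([.678,.1605,.1505]),o["contact_force"],o["gripper_width"]*85.4)
c=cam("side"); crop(c,220,120,140,130,6,"pics/o1.png")
E
```

```text
[0.5626045  0.14403706 0.09497689] [-0.1153955  -0.01646294 -0.05552311] [-19.42391239  -3.46718064  53.67226552] 11.839616384371974
```

View pics/o1.png

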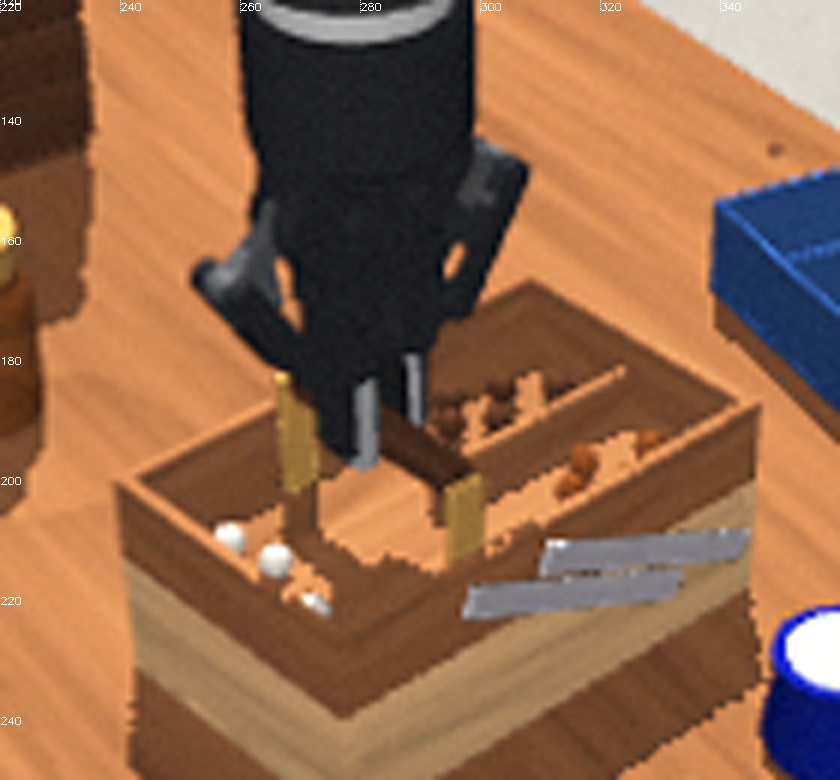

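jog_arm(dp=[[0,0,-0.04],[0,0,-0.08],[0,0,-0.08],[0,0,-0.08],[0,0,-0.08]], angular=[[0,0,0],[0,0,0],[0,0,0],[0,0,0],[0,0,0]], claw=[0,0,20,40,55])

```text
t: 18.4
eef_pos: [0.5627, 0.1447, 0.0936]
tool_rot: [0.001, 0.657, 0.754, 0.0]
contact_force: [-0.4, -0.3, -0.3]
gripper_width: 0.561
```

jog_arm(dp=[[0,0,0],[0,0,-0.5],[0,0,-2.0],[0,0,-3.5],[0,0,-5.0]], angular=[[0,0,0],[0,0,0],[0,0,0],[0,0,0],[0,0,0]], claw=[60,60,60,60,60])

```text
t: 18.9
eef_pos: [0.562, 0.1442, 0.2206]
tool_rot: [0.001, 0.657, 0.754, -0.0]
contact_force: [0.0, 1.2, -0.1]
gripper_width: 0.703
```

```bash
python3 - <<'E'
from go import *
o,e,R=cur();print(e,o["contact_force"],o["gripper_width"]*85.4)
s=cam("side"); crop(s,230,160,130,105,6,"pics/p1.png"); cv2.imwrite("pics/p2.png",s["pixels"])
a=np.radians(BY)
for P in ((-100,61,86),(-100,-61,86),(100,-61,86),(-100,-61,51)):
    w=[BO[0]+.001*(P[0]*np.cos(a)-P[1]*np.sin(a)),BO[1]+.001*(P[0]*np.sin(a)+P[1]*np.cos(a)),P[2]*.001]
    print(P,proj(s,w).round(1))
E
```

```text
[0.56203968 0.1441971  0.22057326] [ 0.01037959  1.1803823  -0.06570817] 60.033956019597504
(-100, 61, 86) [[240.1 199.8]]
(-100, -61, 86) [[277.7 227. ]]
(100, -61, 86) [[348.1 186.9]]
(-100, -61, 51) [[278.4 240.4]]
```

View pics/p1.png

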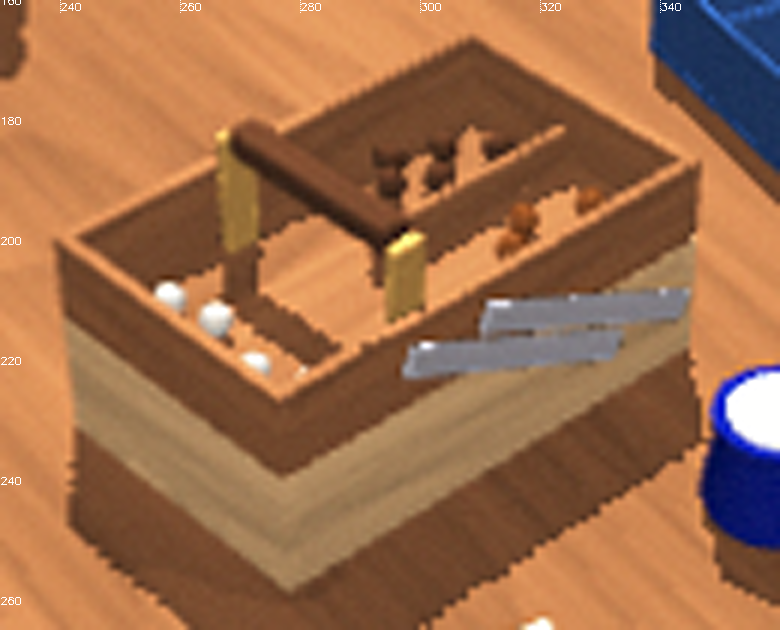

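View pics/p2.png

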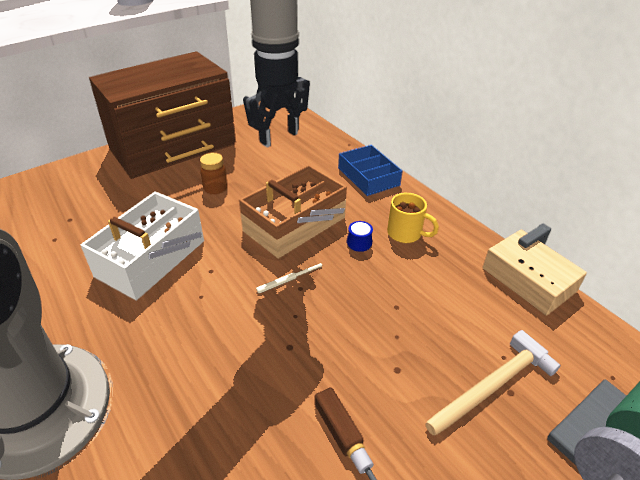

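The enlarged view matches the first one: rim corners at (239,200), (277,227) and (346,187), and no gap under the tray. The other things are where they were. The robot touches nothing, so I'm handing in.

```bash
python3 -c "
from station import *
print(hand_in()); print(get_obs()['t'])"
```

```text
the job is handed in; nothing more can be done
None
the job is handed in; nothing more can be done
```

I put the farther drill away in the maple box and handed the job in at about 19 s. The tray went all the way up and back, and the drill went in tilted, bit first. I set it down with light contact (about 10 N) before letting go, then brought the tray back down and pressed it shut.

**Last checks:**
- **Drill:** after I let go, the side view showed it lying flat on the floor of the compartment. Its centre is about 4 mm behind the middle of the floor.
- **Tray:** I pressed it with about 54 N, well past the 5 to 15 N the catch needs. After I let go, the tray's edges matched the first picture within a pixel and there was no gap. I saw no separate sign of the catch snapping.
- **Other things on the bench:** they look unmoved in the last side view. I didn't look at the top view again.

**Close to a limit:** joint 6 got down to 0.171 against its 0.17 limit while I was laying the drill down. I moved the drill about 10 mm further back to gain room, and none of my readings showed the joint past its limit.

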